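Hang the casting pots over their moulds

TASK

Load the kiln shelf for casting: move the four clay reservoir pots from the drying rack to the row of bridges over the moulds, hanging each pot upright by its collar in the one bridge whose hole fits it, the collar resting flat on the plate. The medium pot is nested in the large one: lift it out on its own, leaving the large pot standing on the rack. Clay is brittle, so do not drop any pot.

Things in the scene. Friction and masses are not known exactly. Their poses are not given: they have to be found in the camera images.
- pot_large: the large terracotta reservoir pot, like a flower pot, upright, 58 mm high: cylindrical collar 62 mm across, 15 mm tall at the top; tapering body 53 mm across under the collar, 38 mm at the foot. Origin: centre of underside, z up. Under 0.2 kg; 25 N grip holds it. At the start the medium pot is nested in it.
- pot_medium: the medium terracotta reservoir pot, like a flower pot, upright, 52 mm high: cylindrical collar 55 mm across, 15 mm tall at the top; tapering body 46 mm across under the collar, 31 mm at the foot. Origin: centre of underside, z up. Under 0.2 kg; 25 N grip holds it. At first nested in the large pot, collar on its rim, underside 21 mm above the large pot's; that rim stands out 3.5 mm.
- pot_small: the small terracotta reservoir pot, like a flower pot, upright, 46 mm high: cylindrical collar 48 mm across, 15 mm tall at the top; tapering body 39 mm across under the collar, 24 mm at the foot. Origin: centre of underside, z up. Under 0.2 kg; 25 N grip holds it.
- pot_tiny: the tiny terracotta reservoir pot, like a flower pot, upright, 40 mm high: cylindrical collar 41 mm across, 15 mm tall at the top; tapering body 32 mm across under the collar, 18 mm at the foot. Origin: centre of underside, z up. Under 0.2 kg; 25 N grip holds it.
- stand_large: fixed white bridge for the large pot: plate 78 x 78 mm on four posts, with a hole 57 mm across over a grey mould. Origin: under the hole's centre, at the posts' feet; plate top 66 mm above it. The large pot hangs here by its collar, underside 23 mm above the origin. The bridges stand in a row along their y axis, 86 mm apart, in any order, with finger room along x.
- stand_medium: fixed white bridge for the medium pot: plate 78 x 78 mm on four posts, with a hole 50 mm across over a grey mould. Origin: under the hole's centre, at the posts' feet; plate top 66 mm above it. The medium pot hangs here by its collar, underside 29 mm above the origin. The bridges stand in a row along their y axis, 86 mm apart, in any order, with finger room along x.
- stand_small: fixed white bridge for the small pot: plate 78 x 78 mm on four posts, with a hole 43 mm across over a grey mould. Origin: under the hole's centre, at the posts' feet; plate top 66 mm above it. The small pot hangs here by its collar, underside 35 mm above the origin. The bridges stand in a row along their y axis, 86 mm apart, in any order, with finger room along x.
- stand_tiny: fixed white bridge for the tiny pot: plate 78 x 78 mm on four posts, with a hole 36 mm across over a grey mould. Origin: under the hole's centre, at the posts' feet; plate top 66 mm above it. The tiny pot hangs here by its collar, underside 41 mm above the origin. The bridges stand in a row along their y axis, 86 mm apart, in any order, with finger room along x.
- drying_rack: fixed wooden drying rack, 92 (x) by 272 mm (y); origin under its centre, slat tops 30 mm above it, fences up to 42 mm. The pots stand on the slats in a row along y, 83 mm apart, in any order (large and medium share a place): finger room across the row (along x), little between the pots. Behind the work a fixed drawer tower 0.47 m tall fills x over 0.67 m, y 0.04 to 0.30 m.

How it is judged:
By the outcome, as a careful person would: the job done as asked, in the order asked, and still so for the second after the job is handed in, with the robot touching nothing.
It also fails if it takes over 123 s, if anything falls off the work surface, if the arm or the gripper's body presses on something with over 40 N, if the wrist force passes 120 N, or if a joint passes its speed limit or range.

ROBOT

A 6-joint arm with a two-finger parallel gripper is mounted at the origin on a cart in front of the work surface, level with it; the furniture and walls round the work are solid. World frame = base frame: x ahead of the robot, y to its left, z up, the work surface at z = 0. Lengths are in m, angles in degrees, forces in N, time in s.
With the tool pointing down it reaches from about 0.325 to 0.775 m from the base axis. Payload 5.5 kg.
Tool frame: the origin (TCP) lies midway between the tips of the shut fingers; the grasp point (between the pads) lies 19 mm behind it; z points along the fingers, y is the line along which they close (so a half turn about z gives the same grasp; the last joint's range is limited). The gripper opens to 85 mm and grips with 20 to 120 N. Pads are 22 mm wide; open, the fingers measure 114 mm over their backs; the gripper's body (76 mm by 85 mm) begins 54 mm behind the grasp point. The pads swing forward as they close: fully open they stand 13 mm farther back than shut.
Start: joints at [70.033, 5.22, 70.514, -0, 104.267, -3.249], TCP at [0.173, 0.575, 0.208] pointing down, gripper open.
Joint ranges: [-164.24, 164.24], [-49.07, 125.15], [9.68, 141.18], [-86.29, 266.29], [3.28, 154.24], [-151.56, 151.56]. Speed limits (degrees/s): [147.25, 147.25, 172.46, 180, 180, 180].

INTERFACE

Orientations are given as [roll, pitch, yaw] about the fixed x, y, z axes, in that order (R = Rz(yaw) Ry(pitch) Rx(roll)).
In Python, from cell import arm, get_image gives the robot as it stands. The module is installed in compiled form; this text tells all that it offers.
- The arm moves only by the tool step_arm, never from a script. Its arguments are lists of equal length, an entry for each row: "dp": the shift along the tool's x, y, z in units of 30 mm (1.0 is 30 mm), a list of three; "angular": the turn, a rotation vector about the tool's x, y, z in units of 10 degrees (1.0 is 10 degrees), a list of three. A call has 1 to 12 rows; each row shifts and turns the commanded pose from where the row before left it, along the tool's axes as they then stand; what a row does not reach is not made up. A row lasts 1/8 s, in which the tool goes at most 62.5 mm and 10.7 degrees, less where a joint would pass 70% of its speed; a pose out of reach is approached as far as the arm can. A call is refused whole if a number of a shift passes 1 or a number of a turn 1, either way. A call with a gripper value outside its range is refused whole. "fingers" is the opening, from 0 (shut) to 1 (fully open), set as the call begins (left out, the last holds). The fingers move at their own pace and stop on an object; "grip_force" is the grip in N (left out, the last holds). Time passes only in rows, so rows that do not move let the fingers close. It gives the time, the measured TCP pose, the force, the opening and the grip force at its end, in the units of the state.
- arm.get_obs(): the state, without advancing time (a new reading comes with each control period).
- get_image(name): name is "side" or "top" or "wrist"; returns a dict with "color" (420x560x3 uint8, red, green, blue), "depth" (420x560 float32, m along the optical axis (not along the pixel's ray), 0 where there is no reading), "intrinsics" (3x3 intrinsics, pixels), "R" (3x3) and "t" (3): a world point X has camera coordinates R X + t. Camera axes: x right, y down, z forward; pixel columns grow to the right and rows downward; lengths in m; the calibration is good to about 2 mm. A picture is of the moment at which its call begins.
- arm.sign_off(): hands the job in; it is judged then, once.
The state is a dict: "clock": time; "q": joint angles; "qd": joint speeds; "effort": joint torques, N m; "tcp_pos": TCP position; "orientation": TCP orientation; "force": force on the tool from outside, world axes, zero at the start; "moment": the same for the moment, N m; "opening": finger opening in m; "gripper_force": force on a finger pad.
Only numpy, scipy, OpenCV 4.12 (cv2) and the standard library are available. Lean on these libraries where they do the work, as an engineer would, in place of code of your own. Each camera call takes 0.05 s, during which the arm holds its last target. There are 200 camera calls.

## Working session

There is one attempt and no reset: what is moved stays moved. The work goes in short steps, Python scripts to look and compute and a tool call to move; the robot and the scene stay as the last step left them, time stands still between calls to the robot, and variables do not carry over. Pictures are saved under pics/ and viewed, at most 14 in all, crops included, and the job is handed in when it is done.

Besides the shell and the picture viewer there is one more tool, called after ">>>" as name(argument=value, ...), one argument or row to a line, values as JSON. step_arm: Moves the arm, as the interface text tells. Its arguments: {"type":"object","properties":{"dp":{"type":"array","items":{"type":"array","items":{"type":"number"}}},"angular":{"type":"array","items":{"type":"array","items":{"type":"number"}}},"fingers":{"type":"number"},"grip_force":{"type":"number"}},"required":["dp","angular"]}

```bash
mkdir -p pics; python3 - <<'E'
from cell import arm,get_image
import cv2,numpy as np
for n in ("top","side"):
    d=get_image(n); cv2.imwrite(f"pics/{n}0.png",d["color"][:,:,::-1]); np.savez(f"{n}0.npz",**d)
    print(n,d["intrinsics"].tolist(),(-d["R"].T@d["t"]).round(3),d["R"].round(3).tolist())
print(arm.get_obs())
E
```

```text
top [[427.44313152499615, 0.0, 274.21069667380266], [0.0, 427.44313152499615, 208.99136747676653], [0.0, 0.0, 1.0]] [0.398 0.079 0.973] [[-0.024, -1.0, -0.006], [-0.993, 0.024, -0.113], [0.113, 0.003, -0.994]]
side [[516.2707980814779, 0.0, 289.07594349402046], [0.0, 516.2707980814779, 209.29292007475416], [0.0, 0.0, 1.0]] [ 0.464 -1.034  0.649] [[0.999, -0.04, -0.012], [-0.029, -0.455, -0.89], [0.03, 0.889, -0.456]]
{'clock': 0.1, 'q': array([ 7.00338642e+01,  5.25877377e+00,  7.05760879e+01,  6.30199375e-04,
        1.04266019e+02, -3.24932497e+00]), 'qd': array([-0.0751492 , -0.10173799,  0.01790879,  0.07320283,  0.02916954,
       -0.00723288]), 'effort': array([ 1.63263736e-03, -4.60212600e+01, -4.19219792e+01, -1.42368890e-04,
        1.06441788e-02, -2.09474609e-05]), 'tcp_pos': array([0.17248916, 0.57436542, 0.20745327]), 'orientation': array([-1.79899316e+02, -6.32807034e-03,  1.63283338e+02]), 'force': array([-0.58064484, -0.40658153,  0.56054095]), 'moment': array([-0.04867163,  0.02233293, -0.00778785]), 'gripper_force': 0.0, 'opening': 0.08541253372119005}
```

View pics/top0.png

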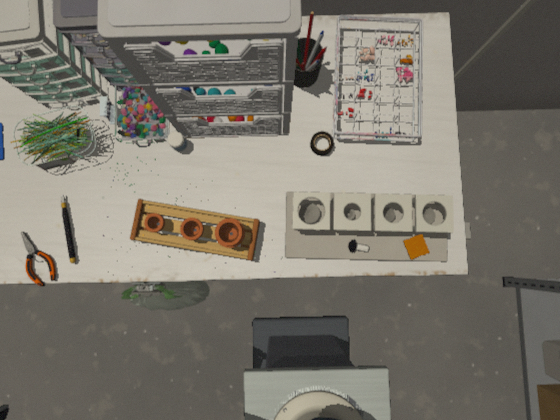

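View pics/side0.png

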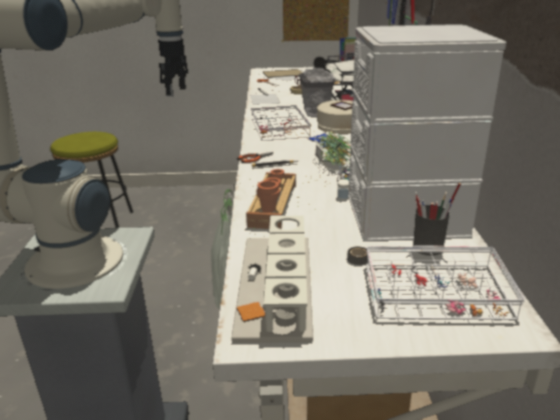

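The top view shows the rack with pots at about (154,222), (192,230) and (229,233), the last one nested. The bridges are at (311,211), (352,212), (393,212) and (433,212). Next I'll measure them with depth and enlarged crops.

```bash
cat > h.py <<'E'
import numpy as np,cv2
from scipy.optimize import least_squares
def cloud(d):
    K=d["intrinsics"];h,w=d["depth"].shape
    u,v=np.meshgrid(np.arange(w),np.arange(h));z=d["depth"]
    p=np.stack([(u-K[0,2])/K[0,0]*z,(v-K[1,2])/K[1,1]*z,z],-1)
    return (p-d["t"])@d["R"]
def pix2w(d,u,v,z):
    r=d["R"].T@np.linalg.inv(d["intrinsics"])@np.array([u,v,1.]);c=-d["R"].T@d["t"]
    return c+r*(z-c[2])/r[2]
E
python3 - <<'E'
from h import *
d=dict(np.load("top0.npz"));P=cloud(d)
def box(u0,u1,v0,v1): return P[v0:v1,u0:u1].reshape(-1,3)
for n,(u,v) in dict(A=(154,222),B=(192,230),C=(229,233)).items():
    q=box(u-20,u+20,v-20,v+20); zt=np.percentile(q[:,2],99); t=q[(q[:,2]>zt-.006)]
    c=(t[:,:2].min(0)+t[:,:2].max(0))/2
    print(n,"top",zt.round(4),"bbox ctr",c.round(4),"ext",np.ptp(t[:,:2],axis=0).round(4),"n",len(t))
q=box(288,456,188,236);s=q[(q[:,2]>.055)];print("plate z",np.median(s[:,2]),s.min(0),s.max(0))
rect=cv2.minAreaRect((s[:,:2]*1000).astype(np.float32));print(rect)
r=box(128,262,195,262);r=r[(r[:,2]>.034)&(r[:,2]<.05)];print("rack",cv2.minAreaRect((r[:,:2]*1000).astype(np.float32)),np.percentile(r[:,2],[5,50,95]))
print("table",np.median(box(300,440,160,180)[:,2]),"board",np.median(box(300,340,240,255)[:,2]))
print("heights of column through holes:",[[round(float(P[v,u,2]),3) for v in (205,211,217)] for u in (311,352,393,433)])
im=d["color"][:,:,::-1]
a=cv2.resize(im[180:265,280:460],None,fx=4.4,fy=4.4,interpolation=cv2.INTER_CUBIC);cv2.imwrite("pics/crS.png",a)
b=cv2.resize(im[190:265,125:265],None,fx=5.5,fy=5.5,interpolation=cv2.INTER_CUBIC);cv2.imwrite("pics/crP.png",b)
E
```

```text
A top 0.0726 bbox ctr [0.4486 0.2183] ext [0.1006 0.2788] n 179
B top 0.0783 bbox ctr [0.4429 0.1802] ext [0.0894 0.2025] n 215
C top 0.1066 bbox ctr [0.4387 0.1404] ext [0.081  0.1229] n 253
plate z 0.08064405978429334 [ 0.39825291 -0.29319671  0.05521654] [0.53673913 0.07893696 0.97314352]
((487.9664001464844, -103.29887390136719), (132.75897216796875, 383.9384765625), 7.136265277862549)
rack ((465.6686096191406, 257.3717956542969), (272.45013427734375, 91.50247955322266), 78.99253845214844) [0.03596786 0.04204111 0.04605327]
table 0.0006110629637887937 board 0.014315835547951817
heights of column through holes: [[0.027, 0.022, 0.029], [0.973, 0.027, 0.03], [0.016, 0.032, 0.031], [0.013, 0.033, 0.032]]
```

View pics/crS.png

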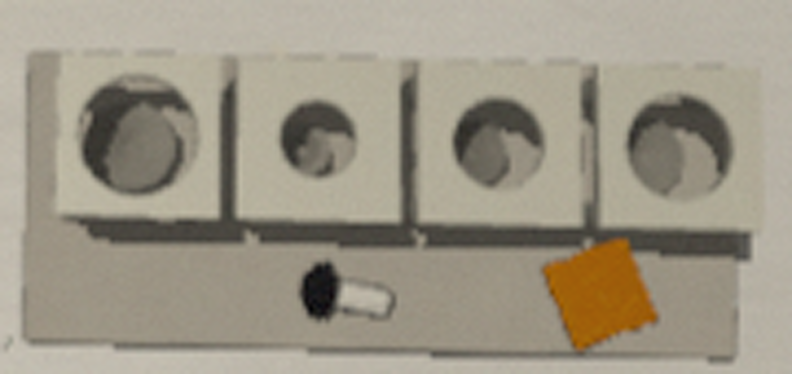

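View pics/crP.png

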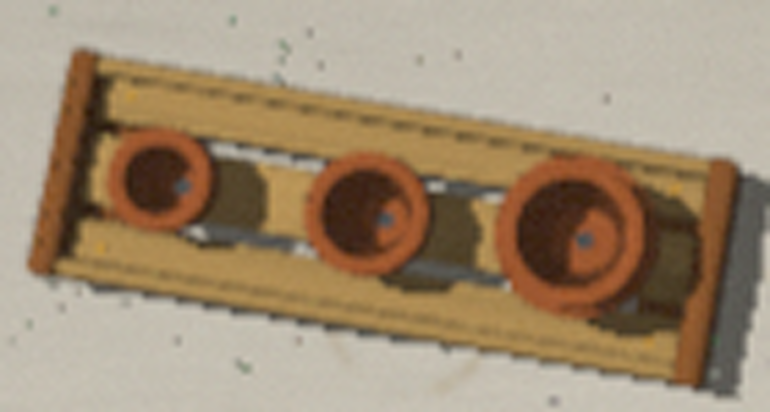

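```bash
python3 - <<'E'
from h import *
d=dict(np.load("top0.npz"));P=cloud(d);ok=d["depth"]>.3
Q=P[188:236,288:456][ok[188:236,288:456]]
s=Q[(Q[:,2]>.074)&(Q[:,2]<.09)];zp=np.median(s[:,2]);print("plate z",zp)
print("plates",cv2.minAreaRect((s[:,:2]*1000).astype(np.float32)))
H=[]
for n,x,y in (("L",138,134.5),("T",318,139.5),("S",498.5,143),("M",680,147)):
    p=pix2w(d,280+(x+.5)/4.4-.5,180+(y+.5)/4.4-.5,.0805);H.append(p);print(n,p.round(4))
H=np.array(H);e=H[:,:2]-H[:,:2].mean(0);_,_,vt=np.linalg.svd(e);print("row ang",np.degrees(np.arctan2(*vt[0][::-1])),np.linalg.norm(np.diff(H[:,:2],axis=0),axis=1))
for n,x,y,z,uv,r,zt in (("tiny",160.5,179.5,.066,(154,222),.0205,.070),("small",368.5,214,.072,(192,230),.024,.076),("nest",572,236,.09,(229,233),.0275,.103)):
    p=pix2w(d,125+(x+.5)/5.5-.5,190+(y+.5)/5.5-.5,z)
    u,v=uv;m=np.zeros(ok.shape,bool);m[v-20:v+20,u-20:u+20]=1
    t=P[m&ok];t=t[(t[:,2]>zt-.006)&(t[:,2]<zt+.008)]
    (c,rr)=cv2.minEnclosingCircle((t[:,:2]*1000).astype(np.float32))
    print(n,p.round(4),"depth z",np.median(t[:,2]).round(4),"circ",np.round(c,1),round(rr,1),"mean",t.mean(0).round(4))
E
```

```text
plate z 0.08065128404153528
plates ((490.09088134765625, -124.69377136230469), (336.2093505859375, 78.4014892578125), 87.41226196289062)
L [0.4953 0.0049 0.0805]
T [ 0.4908 -0.0808  0.0805]
S [ 0.487  -0.1666  0.0805]
M [ 0.483  -0.2528  0.0805]
row ang -92.71995067571949 [0.08580089 0.08589071 0.08622301]
tiny [0.4793 0.3394 0.066 ] depth z 0.07 circ [480.4 338.3] 20.9 mean [0.4796 0.3375 0.0698]
small [0.4635 0.2576 0.072 ] depth z 0.0759 circ [464.8 257.8] 24.3 mean [0.4645 0.2575 0.0758]
nest [0.452  0.1774 0.09  ] depth z 0.1033 circ [453.5 176. ] 27.7 mean [0.4529 0.1753 0.1031]
```

>>> step_arm(
  dp=[
    [0,0,0],
    [0,0,0],
    [0,0,0],
    [0,0,0],
    [0,0,0],
    [0,0,0],
    [0,0,0],
    [0,0,0],
    [0,0,0],
  ],
  angular=[
    [0,0,0.937],
    [0,0,0.937],
    [0,0,0.937],
    [0,0,0.937],
    [0,0,0.937],
    [0,0,0.937],
    [0,0,0.937],
    [0,0,0.937],
    [0,0,0.937],
  ],
  fingers=0.71,
)

```text
clock: 1.23
tcp_pos: [0.1725, 0.5745, 0.2078]
orientation: [-180.0, 0.1, 78.6]
force: [-0.7, -0.1, -0.3]
opening: 0.0608
gripper_force: 0.0
```

>>> step_arm(
  dp=[
    [-0.9,0.95,0],
    [-0.937,0.976,0],
    [-0.937,0.976,0],
    [-0.937,0.976,0],
    [-0.937,0.976,0],
    [-0.937,0.976,0],
    [-0.937,0.976,0],
    [-0.937,0.976,0],
    [-0.937,0.976,0],
    [-0.937,0.976,0],
    [-0.937,0.976,0],
    [-0.9,0.95,0],
  ],
  angular=[
    [0,0,0],
    [0,0,0],
    [0,0,0],
    [0,0,0],
    [0,0,0],
    [0,0,0],
    [0,0,0],
    [0,0,0],
    [0,0,0],
    [0,0,0],
    [0,0,0],
    [0,0,0],
  ],
)

```text
clock: 2.72
tcp_pos: [0.4522, 0.1775, 0.2081]
orientation: [-180.0, 0.0, 78.9]
force: [-0.5, 1.4, 0.3]
opening: 0.0607
gripper_force: 0.0
```

```bash
cat >> h.py <<'E'
from scipy.spatial.transform import Rotation as Ro
def delta(o,target,yaw=None):
    "tool-frame shift in 30 mm units and yaw turn about tool z in 10 deg units"
    R=Ro.from_euler("xyz",o["orientation"],degrees=True).as_matrix()
    print("tcp",o["tcp_pos"].round(4),"ori",o["orientation"].round(2),"t",round(o["clock"],2),"open",o["opening"].round(4),"gf",round(o["gripper_force"],1),"F",o["force"].round(1))
    print("dp units",(R.T@(np.array(target)-o["tcp_pos"])/.03).round(3),"turn",None if yaw is None else round(-(yaw-o["orientation"][2])/10,3))
def totool(o,p):
    R=Ro.from_euler("xyz",o["orientation"],degrees=True).as_matrix()
    return (p-o["tcp_pos"])@R
E
python3 - <<'E'
from h import *
from cell import arm,get_image
d=get_image("wrist");o=arm.get_obs();delta(o,[.453,.176,.2],79)
np.savez("w1.npz",**d);cv2.imwrite("pics/w1.png",d["color"][:,:,::-1])
print("cam in tool",totool(o,-d["R"].T@d["t"]).round(4))
ok=d["depth"]>0;P=cloud(d);T=totool(o,P)
for s in (1,-1):
    m=ok&(s*T[...,1]>.015)&(s*T[...,1]<.07)&(abs(T[...,0])<.02)&(T[...,2]<.03)
    t=T[m];print("finger",s,len(t),"z max",np.percentile(t[:,2],[90,97,99.5]).round(4) if len(t) else "", "y", np.percentile(s*t[:,1],[1,50,99]).round(4) if len(t) else "")
E
```

```text
Traceback (most recent call last):
  File "h.py", line 15, in delta
    print("tcp",o["tcp_pos"].round(4),"ori",o["orientation"].round(2),"t",round(o["clock"],2),"open",o["opening"].round(4),"gf",round(o["gripper_force"],1),"F",o["force"].round(1))
                                                                                                     ^^^^^^^^^^^^^^^^^^
AttributeError: 'float' object has no attribute 'round'
```

```bash
sed -i 's/o\["opening"\].round(4)/round(o["opening"],4)/' h.py
python3 - <<'E'
from h import *
from cell import arm,get_image
d=get_image("wrist");o=arm.get_obs();delta(o,[.453,.176,.2],79)
np.savez("w1.npz",**d);cv2.imwrite("pics/w1.png",d["color"][:,:,::-1])
print("cam in tool",totool(o,-d["R"].T@d["t"]).round(4))
ok=d["depth"]>0;P=cloud(d);T=totool(o,P)
for s in (1,-1):
    m=ok&(s*T[...,1]>.015)&(s*T[...,1]<.07)&(abs(T[...,0])<.02)&(T[...,2]<.03)
    t=T[m];print("finger",s,len(t),"z max",np.percentile(t[:,2],[90,97,99.5]).round(4) if len(t) else "", "y", np.percentile(s*t[:,1],[1,50,99]).round(4) if len(t) else "")
E
```

```text
tcp [0.453  0.1759 0.2076] ori [-1.7997e+02  1.0000e-01  7.8700e+01] t 2.83 open 0.0607 gf 0.0 F [-0.1  0.1 -0.5]
dp units [ 0.003 -0.     0.254] turn -0.03
cam in tool [ 0.072   0.0012 -0.1649]
finger 1 20553 z max [-0.0647 -0.0434 -0.0323] y [0.0156 0.0495 0.0647]
finger -1 19936 z max [-0.0641 -0.0429 -0.0321] y [0.0157 0.0489 0.0624]
```

View pics/w1.png

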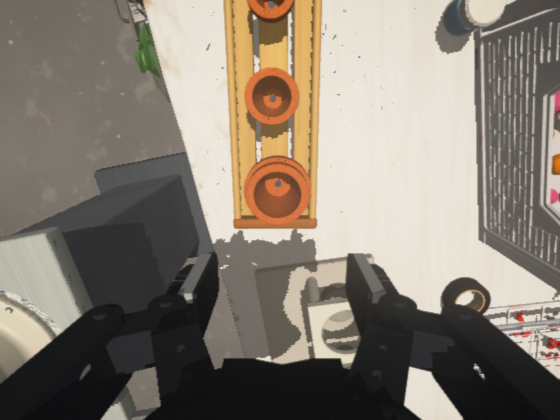

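The wrist view shows the nested pot's rim centred near (278,193), the small pot at (272,96), the fingertips near (207,257) and (358,257), and the rack running up the image.

```bash
python3 - <<'E'
from h import *
from cell import arm
d=dict(np.load("w1.npz"));o=arm.get_obs();P=cloud(d);ok=d["depth"]>0;T=totool(o,P)
for u0,u1 in ((190,222),(345,378)):
    t=T[250:300,u0:u1][ok[250:300,u0:u1]];t=t[t[:,2]<.05]
    print("tip zmax",np.sort(t[:,2])[-40::8].round(4)); f=t[t[:,2]>t[:,2].max()-.008];print(" x",f[:,0].min().round(4),f[:,0].max().round(4),"y",f[:,1].min().round(4),f[:,1].max().round(4))
for n,(u,v),zt,r in (("small",(272,96),.076,26),("nest",(278,193),.103,34)):
    m=np.zeros(ok.shape,bool);m[max(v-60,0):v+60,u-60:u+60]=1
    t=P[m&ok];t=t[(t[:,2]>zt-.003)&(t[:,2]<zt+.006)]
    c,rr=cv2.minEnclosingCircle((t[:,:2]*1000).astype(np.float32));print(n,np.round(c,1),round(rr,1),"z",np.median(t[:,2]).round(4),"mean",t.mean(0).round(4))
m=np.zeros(ok.shape,bool);m[140:240,210:350]=1
t=P[m&ok];t=t[(t[:,2]>.078)&(t[:,2]<.0905)];print("large rim pts",len(t),t.min(0),t.max(0))
im=d["color"][60:240,200:360,::-1];cv2.imwrite("pics/w1c.png",cv2.resize(im,None,fx=3.3,fy=3.3,interpolation=cv2.INTER_CUBIC))
E
```

```text
tip zmax [-0.0297 -0.0294 -0.029  -0.0286 -0.028 ]
 x -0.0121 0.0106 y -0.0389 -0.0287
tip zmax [-0.03   -0.0295 -0.0292 -0.0286 -0.0281]
 x -0.0119 0.0107 y 0.0312 0.0432
small [461.3 245.6] 37.8 z 0.0754 mean [0.4614 0.26   0.0754]
nest [450.3 178.3] 27.4 z 0.1025 mean [0.4506 0.1792 0.1024]
large rim pts 904 [0.41973277 0.15609907 0.07801435] [0.48109028 0.20926598 0.09049592]
```

View pics/w1c.png

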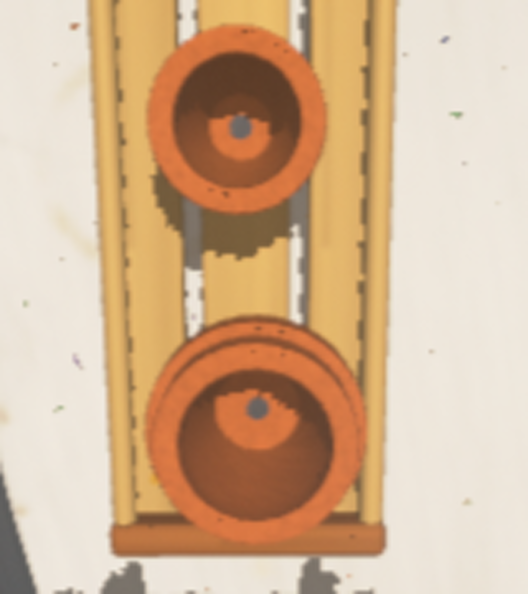

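```bash
python3 - <<'E'
from h import *
from cell import arm
d=dict(np.load("w1.npz"));o=arm.get_obs()
R=Ro.from_euler("xyz",o["orientation"],degrees=True).as_matrix()
for y in (-.0304,.0304):
  for x in (.011,-.011):
    l=[]
    for z in (-.03,-.02,-.015,-.01,-.005,0):
        w=R@np.array([x,y,z])+o["tcp_pos"];c=d["R"]@w+d["t"];p=d["intrinsics"]@c;l.append((p[:2]/p[2]).round(0).tolist())
    print(x,y,l)
print("optical axis in tool",R.T@d["R"][2])
ok=d["depth"]>0;T=totool(o,cloud(d))
for v in range(246,300,6): print(v,[(u,*(T[v,u]*1000).round(0).astype(int).tolist()) if ok[v,u] else (u,) for u in (196,202,208,214)])
im=d["color"][235:305,175:385,::-1];cv2.imwrite("pics/w1t.png",cv2.resize(im,None,fx=3.8,fy=3.8,interpolation=cv2.INTER_CUBIC))
E
```

```text
0.011 -0.0304 [[212.0, 250.0], [217.0, 241.0], [219.0, 237.0], [220.0, 234.0], [222.0, 230.0], [224.0, 227.0]]
-0.011 -0.0304 [[215.0, 292.0], [219.0, 282.0], [221.0, 277.0], [223.0, 272.0], [224.0, 268.0], [226.0, 264.0]]
0.011 0.0304 [[345.0, 250.0], [341.0, 241.0], [340.0, 237.0], [338.0, 234.0], [336.0, 230.0], [335.0, 227.0]]
-0.011 0.0304 [[343.0, 292.0], [339.0, 282.0], [337.0, 277.0], [336.0, 272.0], [334.0, 268.0], [333.0, 264.0]]
optical axis in tool [-0.28660385  0.00103157  0.95804863]
246 [(196, -375, -294, 856), (202, -377, -274, 860), (208, -377, -253, 860), (214, -92, -84, 209)]
252 [(196, -399, -296, 858), (202, -397, -274, 854), (208, -399, -254, 860), (214, -400, -234, 860)]
258 [(196, -471, -328, 962), (202, 10, -34, -37), (208, 10, -31, -37), (214, 8, -29, -33)]
264 [(196, 10, -35, -43), (202, 10, -32, -42), (208, 10, -30, -43), (214, 6, -29, -35)]
270 [(196, 10, -33, -48), (202, 10, -31, -47), (208, 9, -29, -45), (214, 3, -29, -34)]
276 [(196, 10, -32, -53), (202, 10, -30, -52), (208, 6, -29, -46), (214, 1, -29, -36)]
282 [(196, 11, -31, -58), (202, 10, -29, -56), (208, 4, -29, -47), (214, -2, -29, -37)]
288 [(196, 10, -30, -62), (202, 7, -29, -56), (208, 2, -29, -48), (214, -4, -29, -37)]
294 [(196, 9, -29, -64), (202, 5, -29, -57), (208, 0, -29, -49), (214, -6, -29, -39)]
```

View pics/w1t.png

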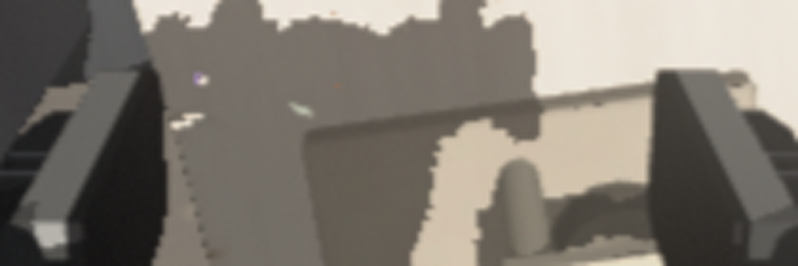

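```bash
python3 - <<'E'
from h import *
from cell import arm,get_image
o=arm.get_obs()
for n in ("side","top"):
    d=get_image(n);ok=d["depth"]>.2;P=cloud(d);T=totool(o,P)
    m=ok&(abs(T[...,0])<.03)&(abs(T[...,1])<.07)&(T[...,2]<.06)&(T[...,2]>-.25)
    t=T[m]; print(n,len(t))
    for a in np.arange(-.08,.02,.006):
        k=t[(t[:,2]>a)&(t[:,2]<=a+.006)]
        if len(k): print("z",round(a,3),len(k),"x",k[:,0].min().round(3),k[:,0].max().round(3),"y",np.sort(k[:,1]).round(3)[[0,len(k)//2,-1]])
    if n=="side":
        p=d["R"]@o["tcp_pos"]+d["t"];p=d["intrinsics"]@p;u,v=(p[:2]/p[2]).astype(int);print("tcp px",u,v)
        im=d["color"][v-80:v+60,u-80:u+80,::-1];cv2.imwrite("pics/s1.png",cv2.resize(im,None,fx=4,fy=4,interpolation=cv2.INTER_CUBIC))
E
```

```text
side 2082
z -0.08 66 x -0.02 0.014 y [-0.06   0.03   0.061]
z -0.074 36 x -0.016 0.004 y [-0.053 -0.032  0.051]
z -0.068 34 x -0.016 0.008 y [-0.045  0.031  0.044]
z -0.062 34 x -0.015 0.013 y [-0.043 -0.031  0.044]
z -0.056 35 x -0.014 0.01 y [-0.043 -0.03   0.044]
z -0.05 32 x -0.014 0.007 y [-0.044  0.034  0.044]
z -0.044 35 x -0.016 0.007 y [-0.043 -0.03   0.044]
z -0.038 20 x -0.014 0.003 y [-0.041 -0.03   0.041]
z -0.032 11 x -0.01 0.001 y [-0.034  0.031  0.037]
tcp px 267 145
top 577
z -0.08 21 x -0.013 0.001 y [-0.058 -0.041 -0.036]
z -0.074 5 x -0.011 -0.006 y [-0.045 -0.043 -0.036]
z -0.056 2 x -0.01 -0.01 y [-0.035 -0.034 -0.034]
z -0.05 2 x -0.01 -0.01 y [-0.032 -0.03  -0.03 ]
z -0.044 2 x -0.01 -0.01 y [-0.035 -0.034 -0.034]
z -0.038 1 x -0.01 -0.01 y [-0.03 -0.03 -0.03]
```

View pics/s1.png

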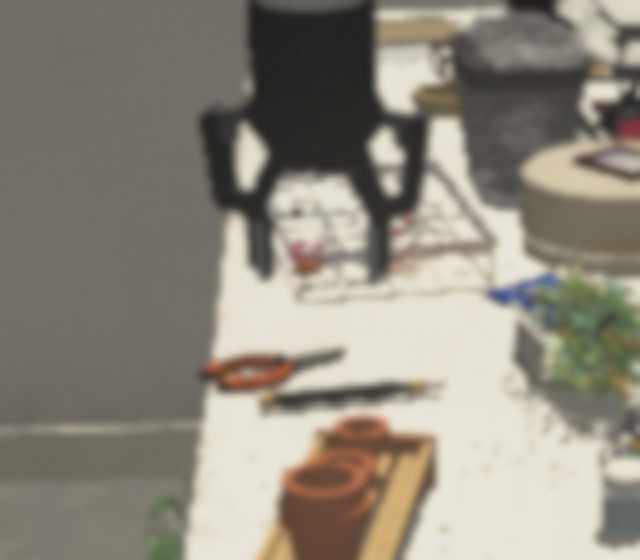

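Both cameras put the fingertips about 29 mm behind the reported TCP at this opening. I'll use that measured offset and check it at close range.

>>> step_arm(
  dp=[
    [0.046,-0.11,0.8],
    [0,0,0.9],
    [0,0,0.9],
    [0,0,0.9],
    [0,0,0.6],
    [0,0,0.32],
    [0,0,0],
  ],
  angular=[
    [0,0,0],
    [0,0,0],
    [0,0,0],
    [0,0,0],
    [0,0,0],
    [0,0,0],
    [0,0,0],
  ],
  fingers=0.85,
  grip_force=25,
)

```text
clock: 3.8
tcp_pos: [0.4485, 0.181, 0.0757]
orientation: [-180.0, 0.0, 79.0]
force: [0.2, 0.3, 0.1]
opening: 0.0728
gripper_force: 0.0
```

```bash
cat >> h.py <<'E'
def tips(d,o):
    "lower finger ends and pad-face mid, tool frame, from a wrist image"
    ok=d["depth"]>0;T=totool(o,cloud(d))
    for s in (-1,1):
        m=ok&(s*T[...,1]>.012)&(s*T[...,1]<.06)&(T[...,0]>.004)&(T[...,0]<.013)&(T[...,2]<-.01)&(T[...,2]>-.07)
        m[:230]=0
        t=T[m]
        if len(t): print("finger",s,"tip z",np.percentile(t[:,2],[98,99.7]).round(4),"inner y",np.percentile(s*t[:,1],2).round(4),"xmax",np.percentile(t[:,0],99).round(4))
E
python3 - <<'E'
from h import *
from cell import arm,get_image
d=get_image("wrist");o=arm.get_obs();delta(o,[.450,.178,.062],79)
np.savez("w2.npz",**d);cv2.imwrite("pics/w2.png",d["color"][:,:,::-1])
tips(d,o)
ok=d["depth"]>0;P=cloud(d)
m=np.zeros(ok.shape,bool);m[:330,150:410]=1
t=P[m&ok];t=t[(t[:,2]>.0985)&(t[:,2]<.106)&(np.hypot(t[:,0]-.45,t[:,1]-.178)<.032)]
c,rr=cv2.minEnclosingCircle((t[:,:2]*1000).astype(np.float32));print("nest",np.round(c,1),round(rr,1),"z",np.median(t[:,2]).round(4),"in tool",totool(o,np.array([c[0]/1000,c[1]/1000,.103])).round(4))
E
```

```text
tcp [0.4489 0.181  0.0765] ori [ 1.7997e+02 -2.0000e-02  7.8970e+01] t 3.85 open 0.0726 gf 0.0 F [ 0.3 -0.   0.5]
dp units [-0.09   0.054  0.482] turn -0.003
finger -1 tip z [-0.0108 -0.0102] inner y 0.0159 xmax 0.0127
finger 1 tip z [-0.0109 -0.0102] inner y 0.0201 xmax 0.0127
nest [450.5 178.2] 27.9 z 0.1024 in tool [-0.0024  0.0021 -0.0265]
```

View pics/w2.png

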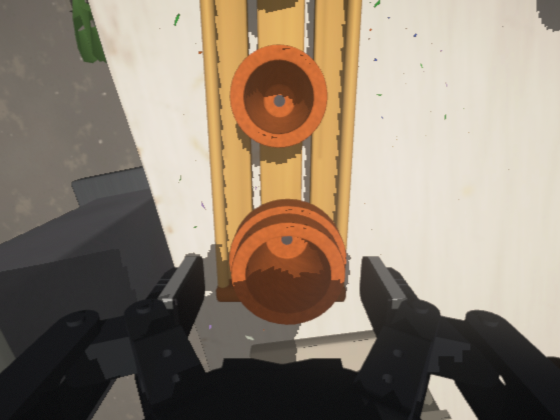

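The pot is about 2 mm to the right of the finger midline: its rim spans 236–343 px, and the finger inner edges are at about 203 and 362. I'll shift, lower and close. The opening will show which collar was caught.

>>> step_arm(
  dp=[
    [-0.06,0.067,0],
    [0,0,0.2],
    [0,0,0.16],
    [0,0,0.08],
    [0,0,0],
    [0,0,0],
  ],
  angular=[
    [0,0,0],
    [0,0,0],
    [0,0,0],
    [0,0,0],
    [0,0,0],
    [0,0,0],
  ],
)

```text
clock: 4.6
tcp_pos: [0.4504, 0.1786, 0.0628]
orientation: [180.0, -0.0, 79.0]
force: [0.4, 0.7, 0.2]
opening: 0.0728
gripper_force: 0.0
```

>>> step_arm(
  dp=[
    [0,0,0],
    [0,0,0],
    [0,0,0],
    [0,0,0],
    [0,0,0],
    [0,0,0],
    [0,0,0],
  ],
  angular=[
    [0,0,0],
    [0,0,0],
    [0,0,0],
    [0,0,0],
    [0,0,0],
    [0,0,0],
    [0,0,0],
  ],
  fingers=0.5,
  grip_force=25,
)

```text
clock: 5.48
tcp_pos: [0.4506, 0.1786, 0.0631]
orientation: [180.0, -0.0, 79.0]
force: [0.1, 1.2, 4.2]
opening: 0.0541
gripper_force: 26.8
```

```bash
python3 - <<'E'
from h import *
from cell import arm,get_image
d=get_image("wrist");o=arm.get_obs();delta(o,[.450,.178,.062],79)
np.savez("w3.npz",**d);cv2.imwrite("pics/w3.png",d["color"][180:400,130:430,::-1].repeat(2,0).repeat(2,1))
E
```

```text
tcp [0.4505 0.1787 0.0631] ori [ 1.7997e+02 -2.0000e-02  7.8950e+01] t 5.53 open 0.0542 gf 26.8 F [-1.   0.3  5.1]
dp units [-0.025 -0.013  0.036] turn -0.005
```

View pics/w3.png

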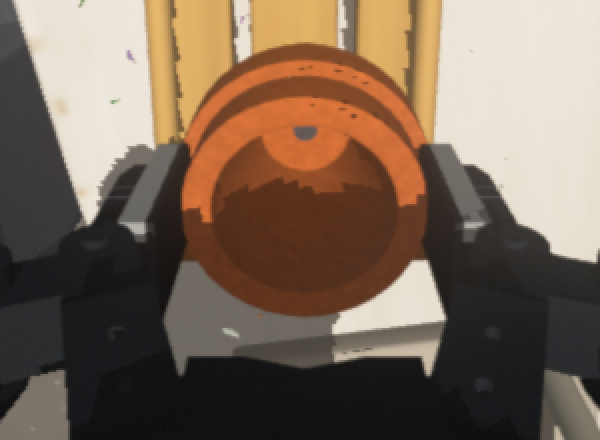

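The opening is 54 mm, so it holds the medium collar. I'll lift straight up and check that the large pot stays.

>>> step_arm(
  dp=[
    [0,0,-0.05],
    [0,0,-0.1],
    [0,0,-0.2],
    [0,0,-0.3],
    [0,0,-0.4],
    [0,0,-0.5],
    [0,0,-0.6],
    [0,0,-0.7],
    [0,0,-0.7],
    [0,0,-0.4],
    [0,0,0],
  ],
  angular=[
    [0,0,0],
    [0,0,0],
    [0,0,0],
    [0,0,0],
    [0,0,0],
    [0,0,0],
    [0,0,0],
    [0,0,0],
    [0,0,0],
    [0,0,0],
    [0,0,0],
  ],
)

```text
clock: 6.9
tcp_pos: [0.4509, 0.1787, 0.1825]
orientation: [179.9, -0.1, 79.0]
force: [-0.2, -0.2, -0.8]
opening: 0.0541
gripper_force: 26.5
```

```bash
cat >> h.py <<'E'
def ring(d,zlo,zhi,cx,cy,rmax,rmin=0):
    "enclosing circle of the points in a height band"
    t=cloud(d)[d["depth"]>.02];t=t[(t[:,2]>zlo)&(t[:,2]<zhi)&(np.hypot(t[:,0]-cx,t[:,1]-cy)<rmax)&(np.hypot(t[:,0]-cx,t[:,1]-cy)>rmin)]
    if len(t)<8: return None
    c,r=cv2.minEnclosingCircle((t[:,:2]*1000).astype(np.float32));return np.round(c,1),round(r,1),np.median(t[:,2]).round(4),len(t)
E
python3 - <<'E'
from h import *
from cell import arm,get_image
d=get_image("wrist");o=arm.get_obs();delta(o,[.483,-.2528,o["tcp_pos"][2]],87.3)
np.savez("w4.npz",**d)
x,y,z=o["tcp_pos"];r=ring(d,z+.036,z+.044,x,y,.031);print("held",r,totool(o,np.array([r[0][0]/1e3,r[0][1]/1e3,z+.04])).round(4))
s=get_image("side");p=s["R"]@o["tcp_pos"]+s["t"];p=s["intrinsics"]@p;u,v=(p[:2]/p[2]).astype(int)
cv2.imwrite("pics/s4.png",cv2.resize(s["color"][v-80:v+90,u-80:u+80,::-1],None,fx=3.5,fy=3.5,interpolation=cv2.INTER_CUBIC))
E
```

```text
tcp [0.4505 0.1786 0.1813] ori [ 1.7998e+02 -1.0000e-02  7.8950e+01] t 6.95 open 0.0541 gf 26.5 F [ 0.5 -0.  -1.1]
dp units [-13.906   3.819  -0.   ] turn -0.835
held (array([450.8, 180.6]), 30.2, np.float64(0.2218), 5871) [ 0.002  -0.0001 -0.04  ]
```

View pics/s4.png

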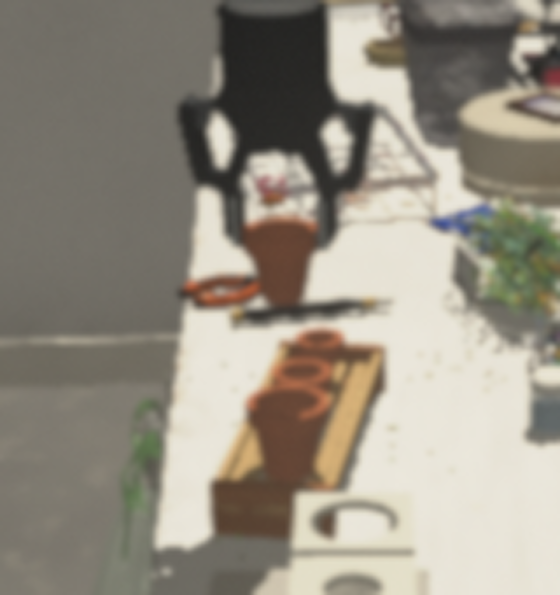

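The medium pot is up alone and upright, and the large pot is still on the rack. I'll carry it past the row's far end so the wrist camera can see all four holes.

>>> step_arm(
  dp=[
    [0,0,0],
    [0,0,0],
    [-0.5,0.05,0],
    [-0.9,0.09,0],
    [-0.97,0.09,0],
    [-0.97,0.09,0],
    [-0.97,0.09,0],
    [-0.97,0.09,0],
    [-0.97,0.09,0],
    [-0.97,0.09,0],
    [-0.97,0.09,0],
    [-0.97,0.09,0],
  ],
  angular=[
    [0,0,-0.4],
    [0,0,-0.435],
    [0,0,0],
    [0,0,0],
    [0,0,0],
    [0,0,0],
    [0,0,0],
    [0,0,0],
    [0,0,0],
    [0,0,0],
    [0,0,0],
    [0,0,0],
  ],
)

```text
clock: 8.5
tcp_pos: [0.4625, -0.0989, 0.1806]
orientation: [-179.9, 0.0, 87.2]
force: [0.8, 0.7, -0.8]
opening: 0.0534
gripper_force: 26.5
```

>>> step_arm(
  dp=[
    [-0.97,0.09,0],
    [-0.97,0.09,0],
    [-0.97,0.09,0],
    [-0.97,0.09,0],
    [-0.97,0.09,0],
    [-0.97,0.09,0],
    [-0.97,0.09,0],
    [-0.8,0.08,0],
    [-0.3,0.04,0],
    [0,0,0],
    [0,0,0],
  ],
  angular=[
    [0,0,0],
    [0,0,0],
    [0,0,0],
    [0,0,0],
    [0,0,0],
    [0,0,0],
    [0,0,0],
    [0,0,0],
    [0,0,0],
    [0,0,0],
    [0,0,0],
  ],
)

```text
clock: 9.88
tcp_pos: [0.4745, -0.334, 0.1812]
orientation: [-180.0, -0.0, 87.3]
force: [-0.2, 0.6, -0.6]
opening: 0.0539
gripper_force: 26.5
```

```bash
python3 - <<'E'
from h import *
from cell import arm,get_image
d=get_image("wrist");o=arm.get_obs();delta(o,[.483,-.2528,.11],87.3)
np.savez("w5.npz",**d,pos=o["tcp_pos"],ori=o["orientation"]);cv2.imwrite("pics/w5.png",d["color"][:,:,::-1])
P=cloud(d);t=P[d["depth"]>0];t=t[(t[:,2]>.075)&(t[:,2]<.088)];print(np.median(t[:,2]),len(t),cv2.minAreaRect((t[:,:2]*1000).astype(np.float32)))
E
```

```text
tcp [ 0.4746 -0.3339  0.1813] ori [ 1.7999e+02 -1.0000e-02  8.7340e+01] t 9.93 open 0.0541 gf 26.5 F [-0.1 -0.6 -1.3]
dp units [2.712 0.155 2.379] turn 0.004
0.07950026224536758 10527 ((481.8800964355469, -236.22134399414062), (107.45469665527344, 78.16851043701172), 87.2626724243164)
```

View pics/w5.png

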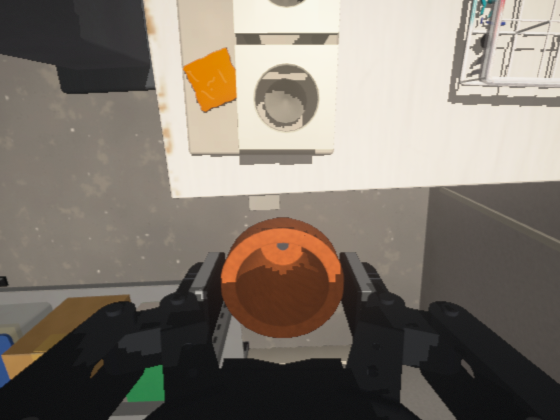

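The medium hole is centred near (286,98) and spans 255–318 by 65–132. The held pot's rim is near (283,283). I'll fit both circles in the same image.

```bash
cat >> h.py <<'E'
def circ(xy,r0=None):
    f=lambda p:np.hypot(xy[:,0]-p[0],xy[:,1]-p[1])-(p[2] if r0 is None else r0)
    p0=[*xy.mean(0),.02] if r0 is None else xy.mean(0)
    s=least_squares(f,p0,loss="soft_l1",f_scale=5e-4);return s.x,np.std(s.fun)
def hole(d,z,guess,r):
    "world centre of a plate hole: rays of the hole's edge met with plane z"
    P=cloud(d);m=((d["depth"]>0)&(abs(P[...,2]-z)<.006)).astype(np.uint8)
    cs,_=cv2.findContours(m,cv2.RETR_CCOMP,cv2.CHAIN_APPROX_NONE)
    best=None
    for c in cs:
        if len(c)<30: continue
        w=np.array([pix2w(d,u,v,z)[:2] for u,v in c[:,0]])
        k=abs(np.hypot(*(w-guess).T)-r)<.006
        if k.sum()>20 and (best is None or k.sum()>len(best)): best=w[k]
    return None if best is None else (*circ(best),len(best))
def rim(d,o,zt,r,dz=.004):
    "tool-frame centre of a held pot's rim at tool height zt"
    hsv=cv2.cvtColor(d["color"],cv2.COLOR_RGB2HSV);T=totool(o,cloud(d))
    m=(d["depth"]>0)&((hsv[...,0]<16)|(hsv[...,0]>172))&(hsv[...,1]>110)&(abs(T[...,2]-zt)<dz)&(np.hypot(T[...,0],T[...,1])<r+.005)
    t=T[m][:,:2]
    (c,rr)=cv2.minEnclosingCircle((t*1e3).astype(np.float32));hull=cv2.convexHull(t.astype(np.float32))[:,0]
    hull=hull[abs(np.hypot(*(hull-np.array(c)/1e3).T)-r)<.003]
    print("rim enclosing",np.round(c,1),round(rr,1),"hull fit",(circ(hull,r)[0]*1e3).round(1),len(t));return circ(hull,r)[0]
E
python3 - <<'E'
from h import *
d=dict(np.load("w5.npz"));o=dict(tcp_pos=d["pos"],orientation=d["ori"])
z=.0805
c,s,n=hole(d,z,np.array([.482,-.2528]),.025);print("hole",c.round(4),s,n, "tool",totool(o,np.array([c[0],c[1],z])).round(4))
T=totool(o,cloud(d));q=T[270:300,225:240];print("rim z",np.median(T[225:235,270:295,2]).round(4))
rim(d,o,-.0405,.0275)
E
```

```text
hole [ 0.4811 -0.2516  0.0247] 0.00021478243977771647 184 tool [0.0825 0.0027 0.1009]
rim z -0.0388
rim enclosing [-0.6 -0.3] 28.0 hull fit [-0.4 -0.2] 5211
```

>>> step_arm(
  dp=[
    [0.4,0.098,0],
    [0.7,0,0],
    [0.8,0,0],
    [0.6,0,0.3],
    [0.267,0,0.6],
    [0,0,0.7],
    [0,0,0.5],
    [0,0,0.28],
    [0,0,0],
    [0,0,0],
  ],
  angular=[
    [0,0,0],
    [0,0,0],
    [0,0,0],
    [0,0,0],
    [0,0,0],
    [0,0,0],
    [0,0,0],
    [0,0,0],
    [0,0,0],
    [0,0,0],
  ],
)

```text
clock: 11.18
tcp_pos: [0.4817, -0.2523, 0.1105]
orientation: [179.9, 0.0, 87.3]
force: [-0.2, 0.4, -0.3]
opening: 0.0541
gripper_force: 26.6
```

```bash
python3 - <<'E'
from h import *
from cell import arm,get_image
o=arm.get_obs();t=totool(o,np.array([.4811,-.2516,.0805]));print("hole in tool",(t*1e3).round(1));delta(o,[.481,-.2516,.055],87.3)
E
```

```text
hole in tool [ 0.7 -0.6 30. ]
tcp [ 0.4817 -0.2523  0.1105] ori [1.7994e+02 3.0000e-02 8.7280e+01] t 11.18 open 0.0541 gf 26.6 F [-0.2  0.4 -0.3]
dp units [ 0.023 -0.025  1.851] turn -0.002
```

>>> step_arm(
  dp=[
    [0.04,-0.012,0.1],
    [0,0,0.3],
    [0,0,0.35],
    [0,0,0.35],
    [0,0,0.25],
    [0,0,0.15],
    [0,0,0],
  ],
  angular=[
    [0,0,0],
    [0,0,0],
    [0,0,0],
    [0,0,0],
    [0,0,0],
    [0,0,0],
    [0,0,0],
  ],
)

```text
clock: 12.05
tcp_pos: [0.4809, -0.2506, 0.0644]
orientation: [-180.0, -0.0, 87.3]
force: [0.0, -1.0, -1.3]
opening: 0.0539
gripper_force: 26.6
```

>>> step_arm(
  dp=[
    [0,0,0.1],
    [0,0,0.1],
    [0,0,0.05],
    [0,0,0.05],
    [0,0,0.03],
    [0,0,0],
  ],
  angular=[
    [0,0,0],
    [0,0,0],
    [0,0,0],
    [0,0,0],
    [0,0,0],
    [0,0,0],
  ],
)

```text
clock: 12.8
tcp_pos: [0.4811, -0.2507, 0.0552]
orientation: [180.0, 0.0, 87.3]
force: [-0.6, 1.4, 1.0]
opening: 0.0542
gripper_force: 26.7
```

>>> step_arm(
  dp=[
    [0,0,0.02],
    [0,0,0.02],
    [0,0,0],
  ],
  angular=[
    [0,0,0],
    [0,0,0],
    [0,0,0],
  ],
)

```text
clock: 13.18
tcp_pos: [0.4811, -0.2507, 0.0551]
orientation: [180.0, 0.0, 87.3]
force: [-3.7, 1.2, 7.3]
opening: 0.0539
gripper_force: 27.3
```

```bash
python3 - <<'E'
from h import *
from cell import arm,get_image
d=get_image("side");o=arm.get_obs();delta(o,[.481,-.2516,.055],87.3)
p=d["intrinsics"]@(d["R"]@np.array([.481,-.2516,.08])+d["t"]);u,v=(p[:2]/p[2]).astype(int)
cv2.imwrite("pics/s6.png",cv2.resize(d["color"][v-70:v+50,u-70:u+70,::-1],None,fx=5,fy=5,interpolation=cv2.INTER_CUBIC))
E
```

```text
tcp [ 0.4811 -0.2507  0.0551] ori [1.7997e+02 2.0000e-02 8.7300e+01] t 13.22 open 0.0539 gf 27.3 F [-3.3  1.7  7.1]
dp units [-0.03  -0.003  0.004] turn -0.0
```

View pics/s6.png

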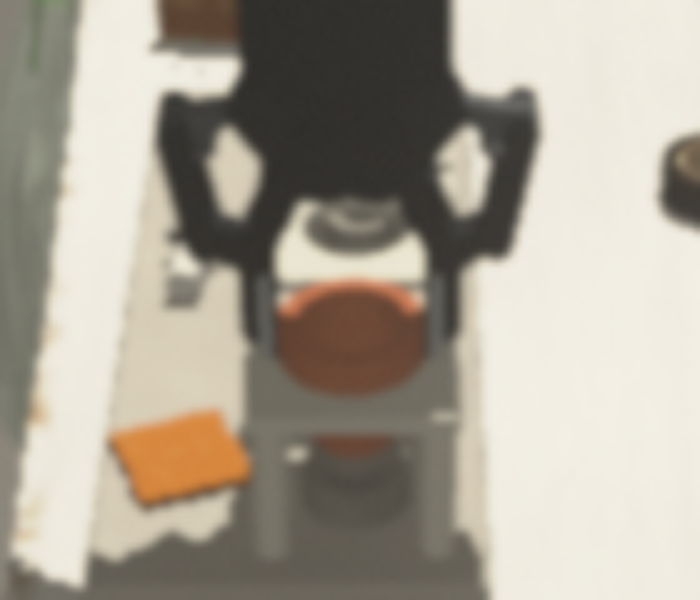

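The medium pot is seated in its hole with its foot visible below the plate and a 7 N contact force. Releasing and rising.

>>> step_arm(
  dp=[
    [0,0,0],
    [0,0,0],
    [0,0,0],
    [0,0,0],
    [0,0,-0.1],
    [0,0,-0.4],
    [0,0,-0.8],
    [0,0,-1],
    [0,0,-1],
    [0,0,-0.7],
  ],
  angular=[
    [0,0,0],
    [0,0,0],
    [0,0,0],
    [0,0,0],
    [0,0,0],
    [0,0,0],
    [0,0,0],
    [0,0,0],
    [0,0,0],
    [0,0,0],
  ],
  fingers=0.85,
)

```text
clock: 14.48
tcp_pos: [0.4815, -0.2509, 0.1764]
orientation: [179.9, 0.1, 87.3]
force: [-0.7, 0.6, -0.5]
opening: 0.0726
gripper_force: 0.0
```

```bash
python3 - <<'E'
from h import *
from cell import arm,get_image
d=get_image("wrist");o=arm.get_obs();delta(o,[.450,.178,o["tcp_pos"][2]],79)
print("medium rim",ring(d,.092,.1,.481,-.2516,.033))
print("pot z spread",[np.median(cloud(get_image("top"))[0,0]) for _ in [0]])
for n,g,r in (("S",(.4851,-.1655),.0215),("T",(.4889,-.0797),.018)):
    h=hole(d,.0805,np.array(g),r)
    print(n,None if h is None else (h[0].round(4),h[1],h[2]))
E
```

```text
tcp [ 0.4822 -0.2513  0.1791] ori [179.68   0.18  87.3 ] t 14.53 open 0.0726 gf 0.0 F [0.6 1.1 1.8]
dp units [14.245 -1.745 -0.054] turn 0.83
medium rim (array([ 481. , -251.2]), 27.6, np.float64(0.0944), 1597)
pot z spread [np.float64(0.5314166869944811)]
S (array([ 0.4852, -0.1657,  0.0213]), np.float64(0.00024907508061117406), 163)
T (array([ -2.7381, -69.0542,  69.0276]), np.float64(1.6999202266982037e-07), 25)
```

Medium rim sits centred at (481.0, −251.2) and level. Now the large pot.

>>> step_arm(
  dp=[
    [0.5,-0.06,0],
    [0.95,-0.1163,0],
    [1,-0.1163,0],
    [1,-0.1163,0],
    [1,-0.1163,0],
    [1,-0.1163,0],
    [1,-0.1163,0],
    [1,-0.1163,0],
    [1,-0.1163,0],
    [1,-0.1163,0],
    [1,-0.1163,0],
    [1,-0.1163,0],
  ],
  angular=[
    [0,0,0],
    [0,0,0],
    [0,0,0],
    [0,0,0],
    [0,0,0],
    [0,0,0],
    [0,0,0],
    [0,0,0],
    [0,0,0],
    [0,0,0],
    [0,0,0],
    [0,0,0],
  ],
  fingers=0.97,
)

```text
clock: 16.08
tcp_pos: [0.4556, 0.0959, 0.1717]
orientation: [-179.8, 0.0, 87.3]
force: [-0.3, -0.2, 0.4]
opening: 0.0829
gripper_force: 0.0
```

>>> step_arm(
  dp=[
    [1,-0.1163,0],
    [1,-0.1163,0],
    [0.795,-0.2,0],
    [0,0,0],
    [0,0,0.4],
    [0,0,0.7],
    [0,0,0.9],
    [0,0,0.6],
    [0,0,0.4],
    [0,0,0],
    [0,0,0],
  ],
  angular=[
    [0,0,0],
    [0,0,0],
    [0,0,0.4],
    [0,0,0.43],
    [0,0,0],
    [0,0,0],
    [0,0,0],
    [0,0,0],
    [0,0,0],
    [0,0,0],
    [0,0,0],
  ],
)

```text
clock: 17.45
tcp_pos: [0.4486, 0.1788, 0.0846]
orientation: [179.9, -0.0, 79.0]
force: [0.2, 0.6, -0.4]
opening: 0.0827
gripper_force: 0.0
```

```bash
python3 - <<'E'
from h import *
from cell import arm,get_image
d=get_image("wrist");o=arm.get_obs();delta(o,[.4502,.1785,.0475],79)
for n,z,x,y,r in (("L",.088,.450,.178,.034),("S",.076,.4635,.2585,.028),("T",.070,.479,.340,.025)): print(n,ring(d,z-.003,z+.006,x,y,r))
E
```

```text
tcp [0.4487 0.1789 0.0848] ori [ 1.799e+02 -5.000e-02  7.900e+01] t 17.5 open 0.0825 gf 0.0 F [0.1 0.7 0.2]
dp units [-0.005  0.048  1.244] turn 0.0
L (array([450.2, 178.2]), 31.3, np.float64(0.0874), 3839)
S (array([461.6, 259.7]), 24.1, np.float64(0.0754), 3628)
T None
```

>>> step_arm(
  dp=[
    [-0.01,0.048,0.2],
    [0,0,0.4],
    [0,0,0.35],
    [0,0,0.2],
    [0,0,0.1],
    [0,0,0],
  ],
  angular=[
    [0,0,0],
    [0,0,0],
    [0,0,0],
    [0,0,0],
    [0,0,0],
    [0,0,0],
  ],
)

```text
clock: 18.25
tcp_pos: [0.4494, 0.1781, 0.0461]
orientation: [-180.0, 0.0, 79.0]
force: [0.3, 0.2, 0.4]
opening: 0.0828
gripper_force: 0.0
```

>>> step_arm(
  dp=[
    [0,0,0],
    [0,0,0],
    [0,0,0],
    [0,0,0],
    [0,0,0],
    [0,0,0],
    [0,0,0],
  ],
  angular=[
    [0,0,0],
    [0,0,0],
    [0,0,0],
    [0,0,0],
    [0,0,0],
    [0,0,0],
    [0,0,0],
  ],
  fingers=0.6,
  grip_force=25,
)

```text
clock: 19.12
tcp_pos: [0.4499, 0.1783, 0.047]
orientation: [179.9, -0.0, 79.0]
force: [-0.1, 0.0, 6.2]
opening: 0.0623
gripper_force: 27.4
```

>>> step_arm(
  dp=[
    [0,0,-0.05],
    [0,0,-0.1],
    [0,0,-0.3],
    [0,0,-0.5],
    [0,0,-0.7],
    [0,0,-0.8],
    [0,0,-0.8],
    [0,0,-0.6],
    [0,0,-0.4],
    [0,0,0],
    [0,0,0],
  ],
  angular=[
    [0,0,0],
    [0,0,0],
    [0,0,0],
    [0,0,0],
    [0,0,0],
    [0,0,0],
    [0,0,0],
    [0,0,0],
    [0,0,0],
    [0,0,0],
    [0,0,0],
  ],
)

```text
clock: 20.5
tcp_pos: [0.4491, 0.178, 0.1727]
orientation: [-179.9, 0.0, 79.0]
force: [0.1, -0.6, -1.5]
opening: 0.0619
gripper_force: 27.7
```

```bash
python3 - <<'E'
from h import *
from cell import arm,get_image
d=get_image("wrist");o=arm.get_obs();np.savez("w7.npz",**d,pos=o["tcp_pos"],ori=o["orientation"])
T=totool(o,cloud(d));hsv=cv2.cvtColor(d["color"],cv2.COLOR_RGB2HSV)
m=(d["depth"]>0)&(hsv[...,0]<16)&(hsv[...,1]>110)&(np.hypot(T[...,0],T[...,1])<.04)&(T[...,2]<0)
z=T[m][:,2];zt=np.percentile(z,1);print("rim z tool",np.percentile(z,[.5,1,5,20,40]).round(4))
rim(d,o,-.040,.031);delta(o,[.4934,-.080,o["tcp_pos"][2]],87.3)
E
```

```text
rim z tool [-0.0423 -0.0421 -0.0416 -0.0409 -0.04  ]
rim enclosing [-0.6 -0.2] 32.0 hull fit [ 0.2 -0.2] 6574
tcp [0.449  0.178  0.1725] ori [-1.799e+02  5.000e-02  7.900e+01] t 20.55 open 0.062 gf 27.7 F [ 0.8 -1.  -1.9]
dp units [-8.160e+00  3.093e+00  2.000e-03] turn -0.83
```

>>> step_arm(
  dp=[
    [0,0,0],
    [0,0,0],
    [-0.5,0.1,0],
    [-0.9,0.2,0],
    [-1,0.2,0],
    [-1,0.2,0],
    [-1,0.2,0],
    [-1,0.2,0],
    [-1,0.2,0],
    [-1,0.2,0],
    [-0.7,0.2,0],
    [-0.33,0.03,0],
  ],
  angular=[
    [0,0,-0.4],
    [0,0,-0.43],
    [0,0,0],
    [0,0,0],
    [0,0,0],
    [0,0,0],
    [0,0,0],
    [0,0,0],
    [0,0,0],
    [0,0,0],
    [0,0,0],
    [0,0,0],
  ],
)

```text
clock: 22.05
tcp_pos: [0.4889, -0.0786, 0.1731]
orientation: [-179.9, 0.0, 87.1]
force: [-0.3, -0.9, -1.9]
opening: 0.062
gripper_force: 27.7
```

>>> step_arm(
  dp=[
    [0,0,0],
    [0,0,0],
  ],
  angular=[
    [0,0,0],
    [0,0,0],
  ],
)

```text
clock: 22.3
tcp_pos: [0.4892, -0.0764, 0.1736]
orientation: [-180.0, -0.0, 87.3]
force: [0.6, -0.4, -1.2]
opening: 0.0619
gripper_force: 27.7
```

```bash
python3 - <<'E'
from h import *
from cell import arm,get_image
d=get_image("wrist");o=arm.get_obs();np.savez("w8.npz",**d,pos=o["tcp_pos"],ori=o["orientation"])
for n,g,r in (("L",(.4934,.0061),.0285),):
    h=hole(d,.0805,np.array(g),r);print(n,None if h is None else (h[0].round(4),h[1],h[2]))
    if h: print("tool",(totool(o,np.array([*h[0][:2],.0805]))*1e3).round(1))
rim(d,o,-.040,.031);delta(o,[.4934,.0061,.105],87.3)
E
```

```text
L (array([0.4931, 0.0061, 0.0281]), np.float64(0.00023450044172253844), 216)
tool [82.4  0.  93.2]
rim enclosing [-1.1 -0.5] 32.3 hull fit [ 0.1 -0.4] 6494
tcp [ 0.4893 -0.0763  0.1737] ori [ 1.800e+02 -1.000e-02  8.734e+01] t 22.35 open 0.062 gf 27.7 F [ 0.4  0.3 -1.7]
dp units [2.749 0.01  2.291] turn 0.004
```

>>> step_arm(
  dp=[
    [0.4,0.01,0],
    [0.7,0,0],
    [0.8,0,0],
    [0.6,0,0.3],
    [0.257,0,0.6],
    [0,0,0.6],
    [0,0,0.45],
    [0,0,0.27],
    [0,0,0],
    [0,0,0],
  ],
  angular=[
    [0,0,0],
    [0,0,0],
    [0,0,0],
    [0,0,0],
    [0,0,0],
    [0,0,0],
    [0,0,0],
    [0,0,0],
    [0,0,0],
    [0,0,0],
  ],
)

```text
clock: 23.6
tcp_pos: [0.4939, 0.0054, 0.1078]
orientation: [179.9, 0.0, 87.3]
force: [0.1, -0.3, -1.8]
opening: 0.062
gripper_force: 27.7
```

```bash
python3 - <<'E'
from h import *
from cell import arm,get_image
o=arm.get_obs();t=totool(o,np.array([.4932,.0061,.0805]));print("hole in tool",(t*1e3).round(1));delta(o,[.4932,.0061,.0547],87.3)
E
```

```text
hole in tool [ 0.7 -0.8 27.3]
tcp [0.4939 0.0054 0.1078] ori [179.93   0.    87.27] t 23.6 open 0.062 gf 27.7 F [ 0.1 -0.3 -1.8]
dp units [ 0.022 -0.028  1.769] turn -0.003
```

>>> step_arm(
  dp=[
    [0.03,-0.017,0.1],
    [0,0,0.3],
    [0,0,0.35],
    [0,0,0.3],
    [0,0,0.25],
    [0,0,0.12],
    [0,0,0],
  ],
  angular=[
    [0,0,0],
    [0,0,0],
    [0,0,0],
    [0,0,0],
    [0,0,0],
    [0,0,0],
    [0,0,0],
  ],
)

```text
clock: 24.48
tcp_pos: [0.493, 0.0066, 0.0642]
orientation: [-180.0, 0.0, 87.3]
force: [0.4, 0.3, -1.3]
opening: 0.062
gripper_force: 27.7
```

>>> step_arm(
  dp=[
    [0,0,0.1],
    [0,0,0.1],
    [0,0,0.05],
    [0,0,0.03],
    [0,0,0],
  ],
  angular=[
    [0,0,0],
    [0,0,0],
    [0,0,0],
    [0,0,0],
    [0,0,0],
  ],
)

```text
clock: 25.1
tcp_pos: [0.4931, 0.0066, 0.056]
orientation: [-180.0, -0.0, 87.3]
force: [-0.8, -0.2, -1.0]
opening: 0.0618
gripper_force: 27.7
```

>>> step_arm(
  dp=[
    [0,0,0.02],
    [0,0,0.02],
    [0,0,0.02],
    [0,0,0],
  ],
  angular=[
    [0,0,0],
    [0,0,0],
    [0,0,0],
    [0,0,0],
  ],
)

```text
clock: 25.6
tcp_pos: [0.4931, 0.0066, 0.0544]
orientation: [180.0, 0.0, 87.3]
force: [-0.1, 0.6, -0.3]
opening: 0.0619
gripper_force: 27.8
```

>>> step_arm(
  dp=[
    [0,0,0.02],
    [0,0,0.01],
    [0,0,0],
  ],
  angular=[
    [0,0,0],
    [0,0,0],
    [0,0,0],
  ],
)

```text
clock: 25.98
tcp_pos: [0.4932, 0.0066, 0.0542]
orientation: [180.0, 0.0, 87.3]
force: [-2.0, -0.4, 6.2]
opening: 0.0621
gripper_force: 28.2
```

>>> step_arm(
  dp=[
    [0,0,0],
    [0,0,0],
    [0,0,0],
    [0,0,0],
    [0,0,-0.1],
    [0,0,-0.4],
    [0,0,-0.8],
    [0,0,-1],
    [0,0,-1],
    [0,0,-0.7],
    [0,0,0],
  ],
  angular=[
    [0,0,0],
    [0,0,0],
    [0,0,0],
    [0,0,0],
    [0,0,0],
    [0,0,0],
    [0,0,0],
    [0,0,0],
    [0,0,0],
    [0,0,0],
    [0,0,0],
  ],
  fingers=0.97,
)

```text
clock: 27.35
tcp_pos: [0.4941, 0.0066, 0.1757]
orientation: [179.8, 0.0, 87.3]
force: [-0.4, 0.2, 0.1]
opening: 0.0827
gripper_force: 0.0
```

```bash
python3 - <<'E'
from h import *
from cell import arm,get_image
d=get_image("wrist");o=arm.get_obs();delta(o,[.4616,.2597,o["tcp_pos"][2]],79)
print("large rim",ring(d,.092,.1,.4931,.0061,.036))
E
```

```text
tcp [0.4934 0.0066 0.1738] ori [179.93   0.    87.3 ] t 27.4 open 0.0829 gf 0.0 F [-0.6  0.5 -1. ]
dp units [ 8.377e+00 -1.456e+00 -2.000e-03] turn 0.83
large rim (array([492.9,   6.8]), 31.0, np.float64(0.0944), 1852)
```

>>> step_arm(
  dp=[
    [0.5,-0.1,0],
    [0.9,-0.17,0],
    [1,-0.17,0],
    [1,-0.17,0],
    [1,-0.17,0],
    [1,-0.17,0],
    [1,-0.17,0],
    [1,-0.17,0],
    [0.7,-0.166,0],
    [0.277,0,0],
    [0,0,0.4],
    [0,0,0.7],
  ],
  angular=[
    [0,0,0],
    [0,0,0],
    [0,0,0],
    [0,0,0],
    [0,0,0],
    [0,0,0],
    [0,0,0],
    [0,0,0],
    [0,0,0],
    [0,0,0.4],
    [0,0,0.43],
    [0,0,0],
  ],
  fingers=0.85,
)

```text
clock: 28.9
tcp_pos: [0.4607, 0.2605, 0.139]
orientation: [-180.0, 0.0, 79.1]
force: [0.9, -0.8, -0.4]
opening: 0.0726
gripper_force: 0.0
```

>>> step_arm(
  dp=[
    [0,0,0.9],
    [0,0,0.6],
    [0,0,0.4],
    [0,0,0],
    [0,0,0],
  ],
  angular=[
    [0,0,0],
    [0,0,0],
    [0,0,0],
    [0,0,0],
    [0,0,0],
  ],
)

```text
clock: 29.52
tcp_pos: [0.4618, 0.2599, 0.0844]
orientation: [179.9, -0.1, 79.0]
force: [0.0, 0.1, -0.1]
opening: 0.0726
gripper_force: 0.0
```

```bash
python3 - <<'E'
from h import *
from cell import arm,get_image
d=get_image("wrist");o=arm.get_obs();delta(o,[.4616,.2597,.0375],79)
for n,z,x,y,r in (("S",.076,.4620,.259,.028),("T",.070,.477,.341,.026)): print(n,ring(d,z-.003,z+.006,x,y,r))
E
```

```text
tcp [0.4619 0.26   0.0846] ori [ 1.7991e+02 -7.0000e-02  7.9000e+01] t 29.57 open 0.0724 gf 0.0 F [-0.5 -0.5  0.5]
dp units [-0.013 -0.011  1.569] turn 0.0
S (array([461.7, 259.6]), 24.2, np.float64(0.0755), 2524)
T (array([477. , 340.8]), 20.5, np.float64(0.0694), 2798)
```

Centred on the small pot. Down, close and lift.

>>> step_arm(
  dp=[
    [-0.012,-0.01,0.3],
    [0,0,0.45],
    [0,0,0.4],
    [0,0,0.25],
    [0,0,0.15],
    [0,0,0],
    [0,0,0],
  ],
  angular=[
    [0,0,0],
    [0,0,0],
    [0,0,0],
    [0,0,0],
    [0,0,0],
    [0,0,0],
    [0,0,0],
  ],
)

```text
clock: 30.45
tcp_pos: [0.4612, 0.2595, 0.0374]
orientation: [180.0, -0.0, 79.0]
force: [-1.5, 0.9, -0.1]
opening: 0.0722
gripper_force: 0.0
```

>>> step_arm(
  dp=[
    [0,0,0],
    [0,0,0],
    [0,0,0],
    [0,0,0],
    [0,0,0],
    [0,0,0],
    [0,0,0],
    [0,0,0],
  ],
  angular=[
    [0,0,0],
    [0,0,0],
    [0,0,0],
    [0,0,0],
    [0,0,0],
    [0,0,0],
    [0,0,0],
    [0,0,0],
  ],
  fingers=0.4,
  grip_force=25,
)

```text
clock: 31.45
tcp_pos: [0.4612, 0.2596, 0.0375]
orientation: [180.0, -0.0, 79.0]
force: [-0.2, -0.1, 5.5]
opening: 0.0469
gripper_force: 25.9
```

>>> step_arm(
  dp=[
    [0,0,-0.05],
    [0,0,-0.1],
    [0,0,-0.3],
    [0,0,-0.5],
    [0,0,-0.7],
    [0,0,-0.8],
    [0,0,-0.8],
    [0,0,-0.6],
    [0,0,-0.6],
    [0,0,-0.3],
    [0,0,0],
  ],
  angular=[
    [0,0,0],
    [0,0,0],
    [0,0,0],
    [0,0,0],
    [0,0,0],
    [0,0,0],
    [0,0,0],
    [0,0,0],
    [0,0,0],
    [0,0,0],
    [0,0,0],
  ],
)

```text
clock: 32.83
tcp_pos: [0.4612, 0.2595, 0.1799]
orientation: [180.0, -0.0, 79.0]
force: [-0.7, 0.3, -1.1]
opening: 0.0466
gripper_force: 25.8
```

```bash
python3 - <<'E'
from h import *
from cell import arm,get_image
d=get_image("wrist");o=arm.get_obs();np.savez("w9.npz",**d,pos=o["tcp_pos"],ori=o["orientation"])
T=totool(o,cloud(d));hsv=cv2.cvtColor(d["color"],cv2.COLOR_RGB2HSV)
m=(d["depth"]>0)&(hsv[...,0]<16)&(hsv[...,1]>110)&(np.hypot(T[...,0],T[...,1])<.04)&(T[...,2]<0)
z=T[m][:,2];print("rim z tool",np.percentile(z,[.5,1,5,20,40]).round(4))
rim(d,o,-.038,.024);delta(o,[.4815,-.248,o["tcp_pos"][2]],87.3)
E
```

```text
rim z tool [-0.0404 -0.0403 -0.0398 -0.0391 -0.0383]
rim enclosing [-0.1  0.1] 25.1 hull fit [ 0.6 -0.2] 4729
tcp [0.4609 0.2594 0.179 ] ori [-1.7998e+02  2.0000e-02  7.9000e+01] t 32.88 open 0.0468 gf 25.8 F [ 0.8  0.3 -1.4]
dp units [-1.6471e+01  3.9000e+00  3.0000e-03] turn -0.83
```

>>> step_arm(
  dp=[
    [0,0,0],
    [-0.3,0,0],
    [-0.8,0.11,0],
    [-1,0.11,0],
    [-1,0.11,0],
    [-1,0.11,0],
    [-1,0.11,0],
    [-1,0.11,0],
    [-1,0.11,0],
    [-1,0.11,0],
    [-1,0.11,0],
    [-1,0.11,0],
  ],
  angular=[
    [0,0,-0.4],
    [0,0,-0.43],
    [0,0,0],
    [0,0,0],
    [0,0,0],
    [0,0,0],
    [0,0,0],
    [0,0,0],
    [0,0,0],
    [0,0,0],
    [0,0,0],
    [0,0,0],
  ],
)

```text
clock: 34.38
tcp_pos: [0.4785, -0.0456, 0.1781]
orientation: [-179.9, -0.0, 87.3]
force: [0.1, -0.3, -0.2]
opening: 0.0469
gripper_force: 25.8
```

>>> step_arm(
  dp=[
    [-1,0.11,0],
    [-1,0.11,0],
    [-1,0.11,0],
    [-0.7,0.04,0],
    [-0.33,0,0.3],
    [0,0,0.6],
    [0,0,0.6],
    [0,0,0.5],
    [0,0,0.3],
    [0,0,0],
    [0,0,0],
  ],
  angular=[
    [0,0,0],
    [0,0,0],
    [0,0,0],
    [0,0,0],
    [0,0,0],
    [0,0,0],
    [0,0,0],
    [0,0,0],
    [0,0,0],
    [0,0,0],
    [0,0,0],
  ],
)

```text
clock: 35.75
tcp_pos: [0.4847, -0.1661, 0.1111]
orientation: [179.9, 0.0, 87.3]
force: [0.4, 0.6, 0.1]
opening: 0.0465
gripper_force: 25.8
```

```bash
python3 - <<'E'
from h import *
from cell import arm,get_image
d=get_image("wrist");o=arm.get_obs();t=totool(o,np.array([.4852,-.1657,.0805]));print("hole in tool",(t*1e3).round(1));delta(o,[.4852,-.1657,.0565],87.3);rim(d,o,-.038,.024)
h=hole(d,.0805,np.array([.4892,-.0798]),.018);print("T",None if h is None else (h[0].round(4),h[1],h[2]))
E
```

```text
hole in tool [ 0.5  0.3 30.8]
tcp [ 0.4848 -0.1662  0.1113] ori [1.7991e+02 3.0000e-02 8.7300e+01] t 35.8 open 0.0466 gf 25.8 F [-0.7 -0.5 -1.1]
dp units [0.019 0.009 1.827] turn 0.0
rim enclosing [ 0.1 -0.1] 24.8 hull fit [ 0.6 -0.3] 4586
T (array([ 0.4892, -0.08  ,  0.0176]), np.float64(0.00017501408718731388), 181)
```

>>> step_arm(
  dp=[
    [0.01,0.01,0.1],
    [0,0,0.3],
    [0,0,0.35],
    [0,0,0.35],
    [0,0,0.25],
    [0,0,0.15],
    [0,0,0],
  ],
  angular=[
    [0,0,0],
    [0,0,0],
    [0,0,0],
    [0,0,0],
    [0,0,0],
    [0,0,0],
    [0,0,0],
  ],
)

```text
clock: 36.67
tcp_pos: [0.4845, -0.1657, 0.065]
orientation: [-180.0, -0.0, 87.3]
force: [0.3, -0.6, -0.1]
opening: 0.0468
gripper_force: 25.8
```

>>> step_arm(
  dp=[
    [0,0,0.1],
    [0,0,0.1],
    [0,0,0.04],
    [0,0,0.03],
    [0,0,0],
  ],
  angular=[
    [0,0,0],
    [0,0,0],
    [0,0,0],
    [0,0,0],
    [0,0,0],
  ],
)

```text
clock: 37.3
tcp_pos: [0.4847, -0.1658, 0.0573]
orientation: [180.0, 0.0, 87.3]
force: [0.3, 0.8, 0.0]
opening: 0.0469
gripper_force: 25.8
```

>>> step_arm(
  dp=[
    [0,0,0.02],
    [0,0,0.02],
    [0,0,0],
  ],
  angular=[
    [0,0,0],
    [0,0,0],
    [0,0,0],
  ],
)

```text
clock: 37.67
tcp_pos: [0.4848, -0.1658, 0.0567]
orientation: [180.0, 0.0, 87.3]
force: [-1.2, 0.7, 4.0]
opening: 0.0469
gripper_force: 26.2
```

>>> step_arm(
  dp=[
    [0,0,0.015],
    [0,0,0],
  ],
  angular=[
    [0,0,0],
    [0,0,0],
  ],
)

```text
clock: 37.92
tcp_pos: [0.4848, -0.1658, 0.0567]
orientation: [180.0, 0.0, 87.3]
force: [-3.1, 0.4, 6.4]
opening: 0.0468
gripper_force: 26.5
```

>>> step_arm(
  dp=[
    [0,0,0],
    [0,0,0],
    [0,0,0],
    [0,0,0],
    [0,0,-0.1],
    [0,0,-0.4],
    [0,0,-0.8],
    [0,0,-1],
    [0,0,-1],
    [0,0,-0.7],
    [0,0,0],
  ],
  angular=[
    [0,0,0],
    [0,0,0],
    [0,0,0],
    [0,0,0],
    [0,0,0],
    [0,0,0],
    [0,0,0],
    [0,0,0],
    [0,0,0],
    [0,0,0],
    [0,0,0],
  ],
  fingers=0.8,
)

```text
clock: 39.3
tcp_pos: [0.4856, -0.1661, 0.178]
orientation: [179.8, 0.1, 87.3]
force: [-0.3, 0.0, -0.7]
opening: 0.0682
gripper_force: 0.0
```

```bash
python3 - <<'E'
from h import *
from cell import arm,get_image
d=get_image("wrist");o=arm.get_obs();delta(o,[.4770,.3408,o["tcp_pos"][2]],79)
print("small rim",ring(d,.092,.1,.4852,-.1657,.030))
E
```

```text
tcp [ 0.485  -0.1659  0.176 ] ori [1.7994e+02 2.0000e-02 8.7300e+01] t 39.35 open 0.0685 gf 0.0 F [-0.   0.2  0.1]
dp units [ 1.6858e+01 -1.0610e+00 -8.0000e-03] turn 0.83
small rim (array([ 484.5, -165.3]), 24.0, np.float64(0.0944), 1341)
```

>>> step_arm(
  dp=[
    [0.5,0,0],
    [0.9,-0.07,0],
    [1,-0.07,0],
    [1,-0.07,0],
    [1,-0.07,0],
    [1,-0.07,0],
    [1,-0.07,0],
    [1,-0.07,0],
    [1,-0.07,0],
    [1,-0.07,0],
    [1,-0.07,0],
    [1,-0.07,0],
  ],
  angular=[
    [0,0,0],
    [0,0,0],
    [0,0,0],
    [0,0,0],
    [0,0,0],
    [0,0,0],
    [0,0,0],
    [0,0,0],
    [0,0,0],
    [0,0,0],
    [0,0,0],
    [0,0,0],
  ],
)

```text
clock: 40.85
tcp_pos: [0.4765, 0.1786, 0.174]
orientation: [-179.9, 0.0, 87.3]
force: [0.1, -0.2, 0.2]
opening: 0.0682
gripper_force: 0.0
```

>>> step_arm(
  dp=[
    [1,-0.07,0],
    [1,-0.07,0],
    [1,-0.07,0],
    [1,-0.07,0],
    [0.8,-0.01,0],
    [0.658,0,0],
    [0,0,0.4],
    [0,0,0.8],
    [0,0,0.9],
    [0,0,0.7],
    [0,0,0.4],
    [0,0,0],
  ],
  angular=[
    [0,0,0],
    [0,0,0],
    [0,0,0],
    [0,0,0],
    [0,0,0],
    [0,0,0.4],
    [0,0,0.43],
    [0,0,0],
    [0,0,0],
    [0,0,0],
    [0,0,0],
    [0,0,0],
  ],
)

```text
clock: 42.35
tcp_pos: [0.4762, 0.3407, 0.0786]
orientation: [-179.9, 0.1, 79.0]
force: [0.0, -0.2, -0.5]
opening: 0.068
gripper_force: 0.0
```

```bash
python3 - <<'E'
from h import *
from cell import arm,get_image
d=get_image("wrist");o=arm.get_obs();delta(o,[.4770,.3408,.033],79)
print("T",ring(d,.067,.076,.477,.341,.025))
E
```

```text
tcp [0.4768 0.341  0.0798] ori [180.  -0.  79.] t 42.4 open 0.0685 gf 0.0 F [-0.2  0.5  0.9]
dp units [-0.005  0.009  1.561] turn -0.0
T (array([477.2, 341. ]), 20.7, np.float64(0.0694), 2099)
```

>>> step_arm(
  dp=[
    [0,0.01,0.3],
    [0,0,0.45],
    [0,0,0.4],
    [0,0,0.25],
    [0,0,0.15],
    [0,0,0],
    [0,0,0],
  ],
  angular=[
    [0,0,0],
    [0,0,0],
    [0,0,0],
    [0,0,0],
    [0,0,0],
    [0,0,0],
    [0,0,0],
  ],
)

```text
clock: 43.28
tcp_pos: [0.4773, 0.3411, 0.0336]
orientation: [180.0, -0.0, 79.0]
force: [0.9, 0.6, -0.9]
opening: 0.068
gripper_force: 0.0
```

>>> step_arm(
  dp=[
    [0,0,0],
    [0,0,0],
    [0,0,0],
    [0,0,0],
    [0,0,0],
    [0,0,0],
    [0,0,0],
    [0,0,0],
  ],
  angular=[
    [0,0,0],
    [0,0,0],
    [0,0,0],
    [0,0,0],
    [0,0,0],
    [0,0,0],
    [0,0,0],
    [0,0,0],
  ],
  fingers=0.32,
  grip_force=25,
)

```text
clock: 44.28
tcp_pos: [0.4772, 0.341, 0.0336]
orientation: [180.0, -0.0, 79.0]
force: [0.6, -0.6, 5.6]
opening: 0.0398
gripper_force: 25.5
```

>>> step_arm(
  dp=[
    [0,0,-0.05],
    [0,0,-0.1],
    [0,0,-0.3],
    [0,0,-0.5],
    [0,0,-0.7],
    [0,0,-0.8],
    [0,0,-0.8],
    [0,0,-0.6],
    [0,0,-0.6],
    [0,0,-0.4],
    [0,0,0],
  ],
  angular=[
    [0,0,0],
    [0,0,0],
    [0,0,0],
    [0,0,0],
    [0,0,0],
    [0,0,0],
    [0,0,0],
    [0,0,0],
    [0,0,0],
    [0,0,0],
    [0,0,0],
  ],
)

```text
clock: 45.65
tcp_pos: [0.4774, 0.3411, 0.1797]
orientation: [179.9, -0.1, 79.0]
force: [-0.4, 0.1, -1.2]
opening: 0.0401
gripper_force: 25.3
```

```bash
python3 - <<'E'
from h import *
from cell import arm,get_image
d=get_image("wrist");o=arm.get_obs();np.savez("w10.npz",**d,pos=o["tcp_pos"],ori=o["orientation"])
T=totool(o,cloud(d));hsv=cv2.cvtColor(d["color"],cv2.COLOR_RGB2HSV)
m=(d["depth"]>0)&(hsv[...,0]<16)&(hsv[...,1]>110)&(np.hypot(T[...,0],T[...,1])<.04)&(T[...,2]<0)
z=T[m][:,2];print("rim z tool",np.percentile(z,[.5,1,5,20,40]).round(4))
rim(d,o,-.037,.0205);o["orientation"][2]=87.3;delta(o,[.4892,-.0800,o["tcp_pos"][2]],87.3)
E
```

```text
rim z tool [-0.039  -0.0383 -0.0377 -0.0371 -0.0364]
rim enclosing [-0.3  0.1] 21.3 hull fit [ 0.2 -0.1] 3692
tcp [0.4771 0.3409 0.1786] ori [180.    0.   87.3] t 45.7 open 0.0401 gf 25.3 F [-0.6  0.9 -1.2]
dp units [-13.996   1.064   0.   ] turn -0.0
```

>>> step_arm(
  dp=[
    [0,0,0],
    [-0.3,0,0],
    [-0.8,0.08,0],
    [-1,0.08,0],
    [-1,0.08,0],
    [-1,0.08,0],
    [-1,0.08,0],
    [-1,0.08,0],
    [-1,0.08,0],
    [-1,0.08,0],
    [-1,0.08,0],
    [-1,0.08,0],
  ],
  angular=[
    [0,0,-0.4],
    [0,0,-0.43],
    [0,0,0],
    [0,0,0],
    [0,0,0],
    [0,0,0],
    [0,0,0],
    [0,0,0],
    [0,0,0],
    [0,0,0],
    [0,0,0],
    [0,0,0],
  ],
)

```text
clock: 47.2
tcp_pos: [0.4853, 0.0351, 0.178]
orientation: [-179.9, 0.0, 87.1]
force: [0.4, 0.5, -0.3]
opening: 0.0399
gripper_force: 25.3
```

>>> step_arm(
  dp=[
    [-1,0.08,0],
    [-1,0.08,0],
    [-1,0.08,0],
    [-0.6,0.02,0],
    [-0.3,0,0.3],
    [0,0,0.6],
    [0,0,0.6],
    [0,0,0.5],
    [0,0,0.3],
    [0,0,0],
    [0,0,0],
  ],
  angular=[
    [0,0,0],
    [0,0,0],
    [0,0,0],
    [0,0,0],
    [0,0,0],
    [0,0,0],
    [0,0,0],
    [0,0,0],
    [0,0,0],
    [0,0,0],
    [0,0,0],
  ],
)

```text
clock: 48.58
tcp_pos: [0.4887, -0.0801, 0.1104]
orientation: [179.9, 0.0, 87.3]
force: [-0.0, 0.1, -0.9]
opening: 0.0399
gripper_force: 25.3
```

```bash
python3 - <<'E'
from h import *
from cell import arm,get_image
d=get_image("wrist");o=arm.get_obs();t=totool(o,np.array([.4892,-.0799,.0805]));print("hole in tool",(t*1e3).round(1));delta(o,[.4892,-.0799,.059],87.3);rim(d,o,-.037,.0205)
E
```

```text
hole in tool [ 0.3  0.3 30. ]
tcp [ 0.4888 -0.0802  0.1105] ori [1.7991e+02 2.0000e-02 8.7310e+01] t 48.62 open 0.0401 gf 25.3 F [-0.3 -0.5 -0.5]
dp units [0.009 0.009 1.718] turn 0.001
rim enclosing [ 0.1 -0.4] 20.9 hull fit [ 0.2 -0.4] 3471
```

>>> step_arm(
  dp=[
    [0.01,0.015,0.1],
    [0,0,0.3],
    [0,0,0.35],
    [0,0,0.3],
    [0,0,0.25],
    [0,0,0.1],
    [0,0,0],
  ],
  angular=[
    [0,0,0],
    [0,0,0],
    [0,0,0],
    [0,0,0],
    [0,0,0],
    [0,0,0],
    [0,0,0],
  ],
)

```text
clock: 49.5
tcp_pos: [0.4887, -0.0798, 0.0675]
orientation: [-180.0, -0.0, 87.3]
force: [0.4, 0.3, -0.7]
opening: 0.0397
gripper_force: 25.3
```

>>> step_arm(
  dp=[
    [0,0,0.1],
    [0,0,0.1],
    [0,0,0.05],
    [0,0,0.03],
    [0,0,0],
  ],
  angular=[
    [0,0,0],
    [0,0,0],
    [0,0,0],
    [0,0,0],
    [0,0,0],
  ],
)

```text
clock: 50.12
tcp_pos: [0.4888, -0.0798, 0.0592]
orientation: [-180.0, 0.0, 87.3]
force: [-0.4, 0.4, -0.4]
opening: 0.0399
gripper_force: 25.3
```

>>> step_arm(
  dp=[
    [0,0,0.015],
    [0,0,0],
  ],
  angular=[
    [0,0,0],
    [0,0,0],
  ],
)

```text
clock: 50.38
tcp_pos: [0.4888, -0.0798, 0.0588]
orientation: [180.0, -0.0, 87.3]
force: [0.4, 0.5, 0.0]
opening: 0.0397
gripper_force: 25.3
```

>>> step_arm(
  dp=[
    [0,0,0.02],
    [0,0,0],
  ],
  angular=[
    [0,0,0],
    [0,0,0],
  ],
)

```text
clock: 50.62
tcp_pos: [0.4889, -0.0798, 0.0588]
orientation: [180.0, 0.0, 87.3]
force: [-1.0, -0.6, 3.7]
opening: 0.0398
gripper_force: 25.7
```

>>> step_arm(
  dp=[
    [0,0,0.015],
    [0,0,0],
  ],
  angular=[
    [0,0,0],
    [0,0,0],
  ],
)

```text
clock: 50.88
tcp_pos: [0.4889, -0.0799, 0.0587]
orientation: [180.0, 0.0, 87.3]
force: [-2.1, 0.5, 6.6]
opening: 0.0398
gripper_force: 25.9
```

Seated. I'll release, rise clear and check all four.

>>> step_arm(
  dp=[
    [0,0,0],
    [0,0,0],
    [0,0,0],
    [0,0,0],
    [0,0,-0.1],
    [0,0,-0.4],
    [0,0,-0.8],
    [0,0,-1],
    [0,0,-1],
    [0,0,-0.7],
    [0,0,0],
    [0,0,0],
  ],
  angular=[
    [0,0,0],
    [0,0,0],
    [0,0,0],
    [0,0,0],
    [0,0,0],
    [0,0,0],
    [0,0,0],
    [0,0,0],
    [0,0,0],
    [0,0,0],
    [0,0,0],
    [0,0,0],
  ],
  fingers=0.8,
)

```text
clock: 52.38
tcp_pos: [0.4886, -0.0798, 0.1771]
orientation: [-180.0, -0.0, 87.3]
force: [-0.3, -0.1, -0.2]
opening: 0.0684
gripper_force: 0.0
```

>>> step_arm(
  dp=[
    [0,-0.4,-0.5],
    [0,-0.8,-0.5],
    [0,-0.8,-0.5],
    [0,-0.8,-0.3],
    [0,-0.4,0],
    [0,0,0],
    [0,0,0],
    [0,0,0],
  ],
  angular=[
    [0,0,0],
    [0,0,0],
    [0,0,0],
    [0,0,0],
    [0,0,0],
    [0,0,0],
    [0,0,0],
    [0,0,0],
  ],
)

```text
clock: 53.38
tcp_pos: [0.3932, -0.0753, 0.2311]
orientation: [-179.9, -0.0, 87.3]
force: [0.1, -0.6, 0.5]
opening: 0.0683
gripper_force: 0.0
```

```bash
python3 - <<'E'
from h import *
from cell import arm,get_image
d=get_image("side");o=arm.get_obs();print(o["tcp_pos"].round(3),o["force"].round(1),o["clock"])
cv2.imwrite("pics/s9.png",cv2.resize(d["color"][185:345,200:350,::-1],None,fx=3.7,fy=3.7,interpolation=cv2.INTER_CUBIC))
t=get_image("top")
for n,x,y,r in (("L",.4935,.006,.031),("T",.4895,-.080,.0205),("S",.486,-.166,.024),("M",.482,-.252,.0275)):
    for k,im in (("side",d),("top",t)):
        P=cloud(im)[im["depth"]>.2];P=P[(np.hypot(P[:,0]-x,P[:,1]-y)<r+.003)&(P[:,2]>.088)&(P[:,2]<.11)]
        if len(P)>10:
            A=np.c_[P[:,:2]-[x,y],np.ones(len(P))];print(n,k,ring(im,.089,.105,x,y,r+.004),"z pct",np.percentile(P[:,2],[50,95]).round(4))
E
```

```text
[ 0.393 -0.075  0.231] [ 0.3 -0.5  0.1] 53.425
L side (array([492.6,   3.3]), 32.2, np.float64(0.094), 213) z pct [0.0938 0.0967]
L top (array([495.9,   4.8]), 31.1, np.float64(0.0952), 304) z pct [0.0951 0.0978]
T side (array([487.9, -82.8]), 22.4, np.float64(0.0943), 149) z pct [0.0942 0.0966]
T top (array([491.3, -81.6]), 20.3, np.float64(0.0954), 190) z pct [0.0954 0.0981]
S side (array([ 484.9, -168.8]), 24.9, np.float64(0.0943), 218) z pct [0.0941 0.0967]
S top (array([ 500.3, -151.5]), 11.2, np.float64(0.096), 28) z pct [0.096  0.0985]
M side (array([ 481.5, -252.6]), 30.7, np.float64(0.0944), 329) z pct [0.0943 0.0967]
M top (array([ 501. , -257.3]), 20.3, np.float64(0.0956), 71) z pct [0.0956 0.0976]
```

View pics/s9.png

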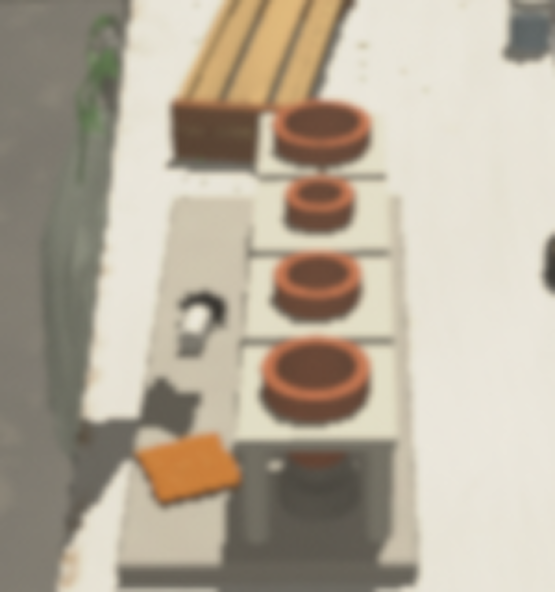

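All four pots hang flat at equal height (rims about 95 mm). The rack is empty and the robot is clear.

```bash
python3 -c "
from cell import arm
print(arm.sign_off())"
```

```text
the job is handed in; nothing more can be done
None
```

All four pots hang upright and level in their matching bridges, the medium one having been lifted out with the large left standing; no pot was dropped, and I handed in at about 53 s.

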